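# Free the name-plate blank from the board trimmer

## Task

Swing the trimmer's hold-down bar up by its black handle as far as it goes, then reach in under the raised bar, take the orange name-plate blank by its front end and slide it straight out along the bed until its back end has come out from under the bar. Only then lift it: lay it gently flat, same face up and wholly on the grey craft mat, without dropping it, and leave the bar standing open. Keep off the red knife head, and leave the three markers on the mat and on the trimmer where they lie.

Things in the scene. Friction and masses are not known exactly. Their poses are not given: they have to be found in the camera images.
- trimmer: board trimmer fixed to the table: grey base with a white grid, 290 (x) x 320 (y) mm, its bed 22 mm above the table. Origin at the centre of the base's underside; x points from the front edge back to the hinge, y to the left seen from the front, z up. A 10 mm high fence lies along x at y = +145 to +159 mm (x -140 to +60); a 12 mm high back stop crosses the bed at x = +100 to +114 mm
- hold_bar (a joint): angle of the hold-down bar, rad: 0 = shut on the blank, growing as it swings up and back, 0.5 = fully up, against its stop. The hinge is stiff: the bar stays at any angle it is left at; raising it takes about 10 N upward at the handle, and as little as 3 N down on the raised handle lowers it again
- bar_handle (a point): grip point on the axis of the lift handle: a black round rod 12 mm thick, parallel to the trimmer's y from y = -94 to +54 mm, on 8 mm stalks at y = -90 and +50 mm. The point is at y = -20 mm; shut: x = -76 mm, 38 mm above the bed, 50 mm of free space between rod and bar; open: x = -48 mm, 128 mm above the bed. The point's axes turn with the bar and are the trimmer's when shut
- bar_hinge (a point): middle of the bar's hinge axis: x = 115, y = 0 mm in the trimmer's frame, 28 mm above the bed; the axis is parallel to the trimmer's y. The point's axes turn with the bar. The open handle overhangs the blank's front end: a gripper pointing straight down does not fit there; come in from the front with the gripper leaning back over the front edge, 30 to 45 degrees from vertical
- bar_middle (a point): middle of the hold-down bar's underside; the aluminium bar is 36 (x) x 294 (y) mm, 14 mm thick plus a rail 10 mm higher, and two arms at y = +/-139 mm join it to the hinge. Shut, this point is at x = 0, y = 0 mm in the trimmer's frame, 10 mm above the bed; open, at x = +5 mm, 67 mm above it
- knife_head: red sliding knife head with black grip, 46 x 62 x 44 mm, parked on the bar near its left end (y = 100 mm); carries a blade: do not touch. Origin at the centre of its underside; moves with the bar
- blank: orange name-plate blank of rigid foam PVC, 150 (x) x 54 (y) x 10 (z) mm, 30 to 65 g; origin at the centre of its underside, x along its length. It starts on the bed along the trimmer's x, under the bar, its front (-x) end 52 to 57 mm ahead of the bar's centre line, its back end just short of the back stop
- blank_front (a point): middle of the blank's front end, on its underside (75 mm from its centre along -x); axes as the blank's
- blank_back (a point): middle of the blank's back end, on its underside (75 mm from its centre along +x); axes as the blank's
- mat: grey plastic craft mat fixed to the table, 297 (x) x 210 (y) x 2 mm; origin at the centre of its underside. Two markers lie across it at x = +75 to +125 mm; the rest is free
- marker_pink: black square-barrelled marker with pink cap, 150 x 14 x 14 mm, 20 g; origin at the centre of its underside, x along its length; a bystander, lying on the mat
- marker_yellow: black square-barrelled marker with yellow cap, 150 x 14 x 14 mm, 20 g; origin at the centre of its underside, x along its length; a bystander, lying on the mat
- marker_green: black square-barrelled marker with green cap, 150 x 14 x 14 mm, 20 g; origin at the centre of its underside, x along its length; a bystander, lying on the trimmer's bed along x, at its front right (y = -140 mm), a little over the front edge
Not all that is in view belongs to the job. There is more than one size of the blank; the one meant has the size given above.

How it is judged (in metres and radians):
On the way, in this order (a step that is already met when the one before it is completed fails the run):
1. the bar is swung up to stay open (beyond 0.42 rad) with the blank still in place (within 12 mm) (value of joint hold_bar above 0.42 rad and distance of blank from where it was at the start of the episode below 0.012 m), for 0.2 s.
2. the blank is slid forward along the bed (its back end not raised more than 20 mm) until its back end is ahead of the shut bar's centre line, the bar still open (value of joint hold_bar above 0.42 rad and x of blank_back in the frame of trimmer below 0 m and z of blank_back in the frame of trimmer between 0.012 and 0.042 m), for 0.05 s.
At the end, for the whole second after the job is handed in: The blank lies at rest flat on the grey mat, same face up (tilt under 0.06 rad, underside within 4 mm of the mat), the middles of both its ends within the mat's outline, and the bar still stands open (beyond 0.42 rad) (x of blank_front in the frame of mat between -0.1485 and 0.1485 m and y of blank_front in the frame of mat between -0.105 and 0.105 m and x of blank_back in the frame of mat between -0.1485 and 0.1485 m and y of blank_back in the frame of mat between -0.105 and 0.105 m and z of blank in the frame of mat between -0.002 and 0.006 m and angle between blank's own z axis and vertical below 0.06 rad and linear speed of blank below 0.02 m/s and angular speed of blank below 0.2 rad/s and value of joint hold_bar above 0.42 rad); the robot touches nothing.
It fails at once if the blank is dragged (more than 12 mm) while the bar is not yet raised (below 0.3 rad) (value of joint hold_bar below 0.3 rad and distance of blank from where it was at the start of the episode above 0.012 m).
It fails at once if the knife head is touched by the robot (over 2 N) (contact force between any of the fingers, the arm and knife_head above 2 N).
It fails at once if the blank is dropped: it moves faster than 0.5 m/s with no finger on it (linear speed of blank above 0.5 m/s and contact force between the fingers and blank below 0.1 N).
It fails at once if one of the three markers is moved by more than 15 mm (distance of any of marker_pink, marker_yellow, marker_green from where it was at the start of the episode above 0.015 m).
It also fails if it takes over 72 s, if anything falls off the work surface, if the arm or the gripper's body presses on something with over 40 N, if the wrist force passes 120 N, or if a joint passes its speed limit or range.

## Robot

A 6-joint arm with a two-finger parallel gripper is mounted at the origin on the work surface. World frame = base frame: x ahead of the robot, y to its left, z up, the work surface at z = 0. Lengths are in mm, angles in degrees, forces in N, time in s.
With the tool pointing down it reaches from about 300 to 850 mm from the base axis. Payload 4.2 kg.
Tool frame: the origin (TCP) lies at the centre of the arm's flange, where the gripper is bolted on; the fingertips stand 191 mm ahead of it and the grasp point (between the pads) lies 172 mm ahead of it; z points along the fingers, y is the direction in which the jaws open and shut (so a half turn about z gives the same grasp; the last joint's range is limited). The gripper opens to 91 mm and grips with 3 to 60 N. Pads are 32 mm wide; open, the fingers measure 118 mm over their backs; the gripper's body (76 mm by 178 mm) begins 60 mm behind the grasp point.
Start: joints at [-71.62, 18.312, 89.639, -0, 72.044, -1.146], TCP at [192.187, -541.929, 404.776] pointing down, gripper open.
Joint ranges: [-177.97, 177.97], [-48.28, 115.42], [12.27, 149.76], [-77.06, 257.06], [2.81, 150.46], [-146.56, 146.56]. Speed limits (degrees/s): [147.25, 147.25, 180, 180, 180, 180].

## Interface

Orientations are given as [roll, pitch, yaw] about the fixed x, y, z axes, in that order (R = Rz(yaw) Ry(pitch) Rx(roll)).
In Python, from workcell import status, vision, ticket gives the robot as it stands.
- The arm moves only by the shell command python3 -m jog 'ROWS' [FORCE]. ROWS is JSON, a list of rows, each a list of 7 numbers: the finger opening in m, from 0 to 0.0912, then the shift along the tool's x, y, z in m, then the turn, a rotation vector about the tool's x, y, z in rad. A call has 1 to 12 rows; each row shifts and turns the commanded pose from where the row before left it, along the tool's axes as they then stand; what a row does not reach is not made up. A row lasts 1/8 s, in which the tool goes at most 62.5 mm and 10.7 degrees, less where a joint would pass 70% of its speed; a pose out of reach is approached as far as the arm can. A call with a gripper value outside its range is refused whole. The fingers move at their own pace and stop on an object; FORCE is the grip in N (left out, the last holds). Time passes only in rows, so rows that do not move let the fingers close. It gives the time, the measured TCP pose, the force and the opening at its end, in the units of the state.
- status.state(): the state, without advancing time (a new reading comes with each control period).
- vision.grab_frame(name): name is "side" or "top" or "wrist"; returns a dict with "color" (400x640x3 uint8, blue, green, red), "depth" (400x640 float32, mm along the optical axis (not along the pixel's ray), 0 where there is no reading), "fov_y" (degrees; the focal length in pixels is half the picture's height over the tangent of half this angle, whatever the lens; pixels are square), "cx", "cy" (the principal point, pixels), "k1" (the pictures are not rectified: a ray, as slopes to the right and down, at radius r is drawn at 1 + k1 r^2 times it, then the intrinsics apply), "pose" (4x4, takes a point from camera to world coordinates). Camera axes: x right, y down, z forward; pixel columns grow to the right and rows downward; lengths in mm; the calibration is good to about 2 mm. A picture is of the moment at which its call begins.
- ticket.job_done(): hands the job in, once; it reports no verdict.
Trained networks look in the newest picture that a camera, given by its name, has taken for a name from the list of things; names that differ only in an ending like _2 or _b are one class to them, and where a whole thing is asked for, a point or a joint stands for the part that bears it (a point fixed in the world has none). Each returns a list of dicts, best first, with "p" (0 to 1); they miss things now and then, are a little off and sometimes report something else, mostly with a low value. They report only what shows in the picture. A call takes as long as a camera call. They do not tell look-alikes from the thing itself.
- vision.find_in(camera, label): "location" ([x, y, z] in mm, in world coordinates, good to about 4 mm: the middle of the surface that is visible of it).
- vision.silhouettes(camera, label): "pixels" (400x640 bool, what is visible of it).
The state is a dict: "time_s": time; "qpos": joint angles; "qvel": joint speeds; "effort": joint torques, N m; "ee_pos": TCP position; "ee_rot": TCP orientation; "force": force on the tool from outside, world axes, zero at the start; "torque": the same for the moment, N m; "gripper_width": finger opening in mm.
Only numpy, scipy, OpenCV 4.12 (cv2) and the standard library are available. Lean on these libraries where they do the work, as an engineer would, in place of code of your own. Each camera call takes 0.05 s, during which the arm holds its last target.

## Working session

There is one attempt and no reset: what is moved stays moved. The work goes in short steps, Python scripts to look and compute and a shell command to move; the robot and the scene stay as the last step left them, time stands still between calls to the robot, and variables do not carry over. Pictures are saved under pics/ and viewed, and the job is handed in when it is done.

```bash
ls; mkdir -p pics; python3 - <<'E'
from workcell import status, vision
import cv2
print(status.state())
for n in ["side","top","wrist"]:
    f=vision.grab_frame(n); cv2.imwrite(f"pics/{n}0.png",f["color"]); print(n,f["fov_y"],f["cx"],f["cy"],f["k1"],f["pose"].round(3).tolist() if hasattr(f["pose"],'round') else f["pose"])
E
```

```text
pics
{'time_s': 0.0, 'qpos': array([-7.16201184e+01,  1.83509875e+01,  8.97062252e+01, -5.13445968e-04,
        7.20417567e+01, -1.14719931e+00]), 'qvel': array([-0.07759188,  0.02625349, -0.03926842,  0.01842927,  0.01507655,
        0.06977787]), 'effort': array([ 1.65425276e-04, -4.12464094e+01, -2.31966734e+01,  7.22916378e-02,
        4.55727917e-02, -1.46827874e-04]), 'ee_pos': array([ 192.13080378, -541.77687767,  403.9277556 ]), 'ee_rot': array([-1.79901041e+02, -1.49341162e-03,  1.95272383e+01]), 'force': array([0.48085628, 0.14286682, 0.36907597]), 'torque': array([-0.01902683,  0.03142216,  0.01434269]), 'gripper_width': 91.25684483287426}
side 47.05923474697987 311.12901797329954 200.3901671201926 -0.11821305653421219 [[0.968, -0.123, 0.219, 285.802], [-0.251, -0.523, 0.815, -960.047], [0.014, -0.844, -0.537, 706.861], [0.0, 0.0, 0.0, 1.0]]
top 55.869710199627406 319.48476048943076 194.2070165922461 -0.017083099706276188 [[0.019, -0.998, 0.051, 471.885], [-1.0, -0.02, -0.022, 29.883], [0.023, -0.051, -0.998, 1193.029], [0.0, 0.0, 0.0, 1.0]]
wrist 71.74721760925186 317.68865440102337 200.40802520891802 -0.02314819620898612 [[0.334, -0.903, -0.27, 269.031], [-0.943, -0.32, -0.094, -514.537], [-0.002, 0.285, -0.958, 384.005], [0.0, 0.0, 0.0, 1.0]]
```

View pics/side0.png

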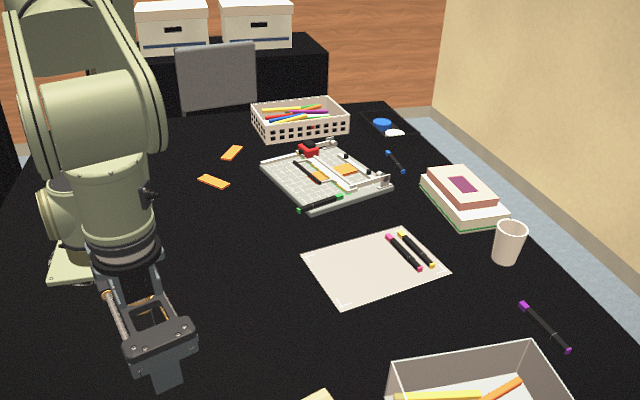

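View pics/top0.png

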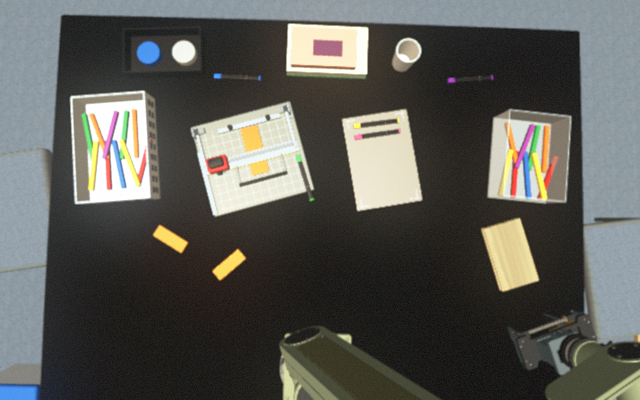

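View pics/wrist0.png

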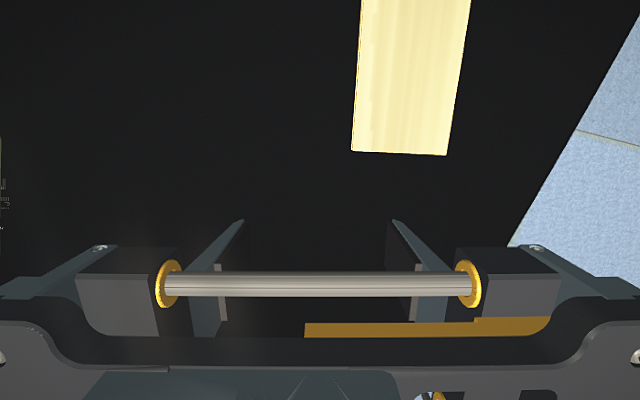

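```bash
cat > h.py <<'E'
import numpy as np, cv2
from workcell import status, vision
def K(f):
    F=200/np.tan(np.radians(f["fov_y"])/2); return F
def pix2w(f,u,v,d=None,z=None):
    u=np.atleast_1d(np.float64(u));v=np.atleast_1d(np.float64(v));F=K(f)
    Km=np.array([[F,0,f["cx"]],[0,F,f["cy"]],[0,0,1]])
    p=cv2.undistortPoints(np.stack([u,v],1)[:,None],Km,np.array([f["k1"],0,0,0.]))[:,0]
    r=np.c_[p,np.ones(len(p))]; P=np.array(f["pose"])
    if z is not None:
        w=r@P[:3,:3].T; s=(z-P[2,3])/w[:,2]; return w*s[:,None]+P[:3,3]
    if d is None: d=f["depth"][v.astype(int),u.astype(int)]
    return (r*np.atleast_1d(d)[:,None])@P[:3,:3].T+P[:3,3]
def mask2w(f,m):
    v,u=np.nonzero(m&(f["depth"]>0)); return pix2w(f,u,v)
E
python3 - <<'E'
from h import *
names=["trimmer","hold_bar","bar_handle","knife_head","blank","mat","marker_pink","marker_green"]
for cam in ["top","side"]:
    f=vision.grab_frame(cam)
    np.savez(f"pics/{cam}0.npz",**f)
    for n in names:
        for d in vision.find_in(cam,n)[:3]: print(cam,n,round(d["p"],2),np.round(d["location"]))
        s=vision.silhouettes(cam,n)
        for q in s[:3]:
            m=q["pixels"]; W=mask2w(f,m)
            if len(W)<5: continue
            r=cv2.minAreaRect(W[:,:2].astype(np.float32))
            print("   sil",round(q["p"],2),m.sum(),np.round(r[0]),np.round(r[1]),round(r[2],1),"z",np.percentile(W[:,2],[5,50,95]).round(), "px",[int(x.mean()) for x in np.nonzero(m)][::-1])
f=np.load("pics/top0.npz")
c=f["color"][85:285,140:440]; cv2.imwrite("pics/topcrop.png",cv2.resize(c,None,fx=2.6,fy=2.6,interpolation=cv2.INTER_CUBIC))
f=np.load("pics/side0.npz")
c=f["color"][125:315,180:460]; cv2.imwrite("pics/sidecrop.png",cv2.resize(c,None,fx=2.8,fy=2.8,interpolation=cv2.INTER_CUBIC))
E
```

```text
top trimmer 0.75 [637. 225.  21.]
top hold_bar 0.96 [638. 218.  57.]
   sil 0.82 1816 [661. 222.] [206. 293.] 16.4 z [43. 56. 91.] px [248, 156]
top bar_handle 0.66 [638. 213.  57.]
   sil 0.89 1979 [665. 226.] [217. 301.] 16.3 z [37. 56. 90.] px [248, 155]
top knife_head 0.75 [612. 307.  79.]
   sil 0.57 351 [609. 311.] [54. 62.] 15.8 z [68. 79. 94.] px [217, 164]
top blank 0.97 [309. 280.   5.]
top blank 0.82 [685. 210.  35.]
top blank 0.75 [388. 463.   8.]
   sil 0.78 634 [666. 209.] [154.  56.] 17.3 z [28. 33. 37.] px [253, 147]
   sil 0.76 417 [381. 468.] [101.  44.] 58.9 z [ 2.  7. 11.] px [170, 239]
   sil 0.61 440 [307. 279.] [ 45. 104.] 45.0 z [ 0.  7. 11.] px [229, 263]
top mat 0.64 [ 640. -194.    3.]
   sil 0.82 5855 [ 648. -194.] [307. 215.] 10.4 z [-1.  3.  7.] px [382, 161]
top marker_pink 0.52 [ 728. -173.   16.]
   sil 0.51 230 [ 728. -177.] [ 18. 146.] 8.0 z [ 6. 16. 20.] px [377, 134]
top marker_green 0.73 [638. 218.  57.]
top marker_green 0.63 [582.  51.  33.]
   sil 0.7 225 [583.  52.] [143.  18.] 18.9 z [22. 36. 40.] px [304, 177]
side trimmer 0.76 [628. 176.  2
[... 848 characters left out ...]
x [231, 152]
   sil 0.71 246 [312. 282.] [ 48. 107.] 39.8 z [3. 7. 9.] px [213, 181]
side mat 0.66 [ 628. -216.    0.]
   sil 0.55 6898 [ 651. -191.] [307. 224.] 9.9 z [-1.  2.  4.] px [369, 268]
   sil 0.21 286 [658. 206.] [194. 102.] 31.9 z [25. 31. 34.] px [338, 170]
side marker_pink 0.62 [ 732. -186.   20.]
   sil 0.88 414 [ 736. -178.] [ 30. 145.] 11.5 z [ 2. 13. 17.] px [404, 253]
side marker_green 0.74 [579.  45.  33.]
side marker_green 0.67 [ 627. -214.    0.]
   sil 0.74 251 [584.  48.] [144.  15.] 18.5 z [25. 33. 37.] px [320, 202]
   sil 0.68 1393 [707. 279.] [427. 271.] 69.6 z [38. 53. 83.] px [328, 166]
   sil 0.4 6714 [ 651. -190.] [303. 221.] 10.6 z [-1.  2.  4.] px [369, 268]
```

View pics/topcrop.png

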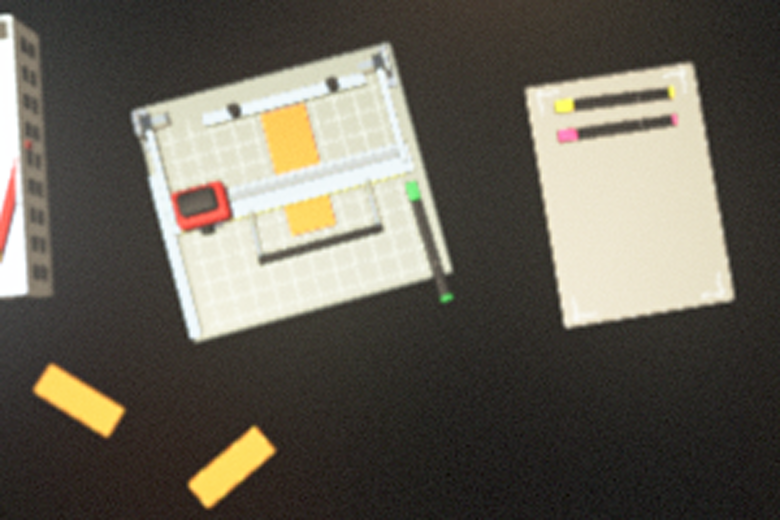

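View pics/sidecrop.png

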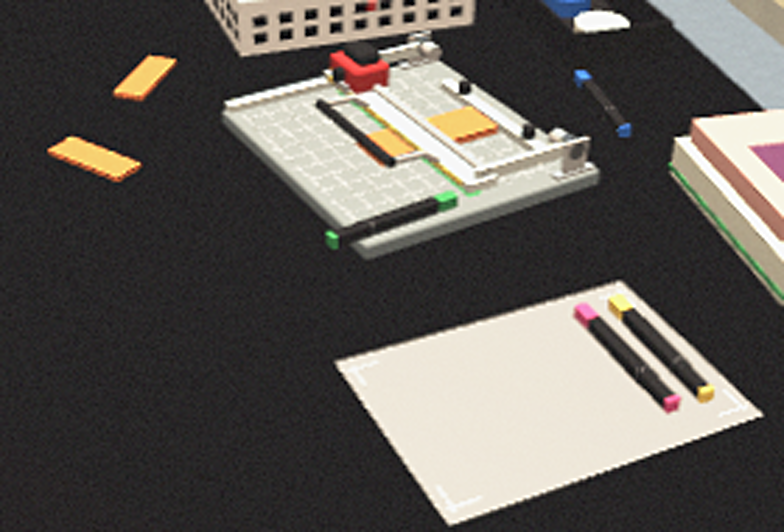

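```bash
python3 - <<'E'
from h import *
f=dict(np.load("pics/top0.npz"))
# trimmer corners
for nm,z,c in [("trim",22,[(134,108),(387,43),(452,270),(195,341)]),("mat",2,[(526,88),(692,63),(734,299),(566,327)])]:
    c=np.array(c)/2.6+[140,85]; W=pix2w(f,c[:,0]-0.2,c[:,1]-0.2,z=z); print(nm,W.round(1)[:,:2].tolist(),W.mean(0).round(1))
    for i in range(4):
        d=W[(i+1)%4]-W[i]; print(np.linalg.norm(d).round(1),np.degrees(np.arctan2(d[1],d[0])).round(1))
def hull(m,z):
    v,u=np.nonzero(m);W=pix2w(f,u,v,z=z);return W
g=cv2.cvtColor(f["color"],cv2.COLOR_BGR2HSV)
V,U=np.mgrid[:400,:640]
allW=pix2w(f,U.ravel(),V.ravel(),d=f["depth"].ravel()).reshape(400,640,3)
val=g[...,2]>110
# orange
org=(g[...,0]<25)&(g[...,1]>120)&(g[...,2]>150)
n,l,st,ce=cv2.connectedComponentsWithStats(org.astype(np.uint8))
for i in range(1,n):
    if st[i,4]>80 and 140<ce[i][0]<320:
        W=hull(l==i,32 if ce[i][1]<200 else 10); r=cv2.minAreaRect(W[:,:2].astype(np.float32)); print("org",ce[i].round(),np.round(r[0],1),np.round(r[1],1),round(r[2],1))
# handle: depth z>50 dark
dark=(g[...,2]<90)&(allW[...,2]>40)&(allW[...,2]<75)&(abs(allW[...,0]-590)<60)&(abs(allW[...,1]-215)<100)
W=allW[dark];print(len(W),W.mean(0).round(1)); r=cv2.minAreaRect(W[:,:2].astype(np.float32));print(r)
b=val&(allW[...,2]>12)&(allW[...,2]<35)&(abs(allW[...,0]-640)<220)&(abs(allW[...,1]-215)<220)
n,l,st,ce=cv2.connectedComponentsWithStats(b.astype(np.uint8));i=1+st[1:,4].argmax();m=l==i
W=hull(m,22);r=cv2.minAreaRect(W[:,:2].astype(np.float32));print("base",r)
m2=val&(allW[...,2]<12)&(allW[...,2]>-8)&(abs(allW[...,0]-640)<220)&(abs(allW[...,1]+195)<150)
n,l,st,ce=cv2.connectedComponentsWithStats(m2.astype(np.uint8));i=1+st[1:,4].argmax();W=hull(l==i,2);print("mat",cv2.minAreaRect(W[:,:2].astype(np.float32)))
E
```

```text
trim [[736.3, 408.0], [822.9, 106.5], [549.2, 22.4], [458.6, 325.6]] [641.7 215.6  22. ]
313.7 -74.0
286.3 -162.9
316.4 106.6
289.7 16.5
mat [[777.0, -64.4], [813.8, -270.0], [522.1, -323.7], [483.9, -117.8]] [ 649.2 -194.     2. ]
208.9 -79.9
296.6 -169.6
209.4 100.5
297.9 10.3
org [251. 138.] [702.7 218.6] [72.6 52.3] 16.5
org [141. 170.] [602.  555.4] [17.9 87.3] 78.5
org [218. 165.] [619.  321.7] [46.1 63. ] 17.3
org [259. 167.] [611.2 192.4] [34.6 51.5] 15.4
org [170. 238.] [386.  465.2] [107.3  41.5] 59.6
org [228. 264.] [309.9 281.5] [ 41.  107.2] 41.4
24 [583.  173.2  67.1]
((578.09521484375, 208.47669982910156), (25.407608032226562, 186.43971252441406), 0.3346683382987976)
base ((639.9436645507812, 216.7992706298828), (289.6178894042969, 321.6507568359375), 16.453231811523438)
mat ((649.2586059570312, -193.1028594970703), (302.24163818359375, 215.04539489746094), 10.30253791809082)
```

```bash
cat >> h.py <<'E'
from scipy.spatial.transform import Rotation as Ro
T0=np.array([641,216,0.]); TY=16.4; TR=Ro.from_euler('z',TY,degrees=True).as_matrix()
def t2w(p): return TR@np.asarray(p,float)+T0
def w2t(p): return TR.T@(np.asarray(p,float)-T0)
def cur():
    s=status.state(); return np.array(s["ee_pos"]),Ro.from_euler('xyz',s["ee_rot"],degrees=True).as_matrix()
def toolR(z,y):
    z=np.array(z,float)/np.linalg.norm(z);y=np.array(y,float);y-=z*(y@z);y/=np.linalg.norm(y);return np.c_[np.cross(y,z),y,z]
def delta(p,R,p1,R1,n):
    rv=Ro.from_matrix(R.T@R1).as_rotvec(); 
    print("straight total shift (tool axes, m)",(R.T@(p1-p)/1000).round(4),"rotvec",rv.round(4))
    if n:
        # constant body twist, n rows, shift applied in frame before the row
        S=sum((R@Ro.from_rotvec(rv*i/n).as_matrix() for i in range(n)))
        print("per row",n,(np.linalg.solve(S,p1-p)/1000).round(4),(rv/n).round(4))
def sim(p,R,rows):
    p=p.copy()
    for r in rows:
        p=p+R@np.array(r[:3])*1000; R=R@Ro.from_rotvec(r[3:]).as_matrix()
    return p,R
E
python3 - <<'E'
from h import *
f=dict(np.load("pics/top0.npz"))
c=np.array([(262,260),(382,229)])/2.6+[140,85]; W=pix2w(f,c[:,0],c[:,1],z=62);print("handle ends",W.round(1).tolist(),[w2t(w).round(1).tolist() for w in W])
print("expect",t2w([-76,-94,60]).round(1),t2w([-76,54,60]).round(1))
p,R=cur(); print(R.round(3).tolist())
R1=toolR([0,0,-1],TR@[1,0,0]); print(R1.round(3).tolist())
p1=t2w([-76,-20,0]); p1[2]=330
delta(p,R,p1,R1,18)
E
```

```text
handle ends [[553.0, 241.0, 62.0], [591.8, 103.9, 62.0]] [[-77.3, 48.9, 62.0], [-78.8, -93.7, 62.0]]
expect [594.6 104.4  60. ] [552.8 246.3  60. ]
[[0.943, 0.334, 0.0], [0.334, -0.943, -0.0], [0.0, 0.0, -1.0]]
[[-0.282, 0.959, 0.0], [0.959, 0.282, 0.0], [0.0, 0.0, -1.0]]
straight total shift (tool axes, m) [ 0.5993 -0.5486  0.0747] rotvec [ 1.0000e-04  1.0000e-04 -1.5163e+00]
per row 18 [ 0.0497 -0.0013  0.0042] [ 0.      0.     -0.0842]
```

```bash
python3 -m jog '[[0.046,0.0497,-0.0013,0.0042,0,0,-0.0842],[0.046,0.0497,-0.0013,0.0042,0,0,-0.0842],[0.046,0.0497,-0.0013,0.0042,0,0,-0.0842],[0.046,0.0497,-0.0013,0.0042,0,0,-0.0842],[0.046,0.0497,-0.0013,0.0042,0,0,-0.0842],[0.046,0.0497,-0.0013,0.0042,0,0,-0.0842],[0.046,0.0497,-0.0013,0.0042,0,0,-0.0842],[0.046,0.0497,-0.0013,0.0042,0,0,-0.0842],[0.046,0.0497,-0.0013,0.0042,0,0,-0.0842]]'
python3 -m jog '[[0.046,0.0497,-0.0013,0.0042,0,0,-0.0842],[0.046,0.0497,-0.0013,0.0042,0,0,-0.0842],[0.046,0.0497,-0.0013,0.0042,0,0,-0.0842],[0.046,0.0497,-0.0013,0.0042,0,0,-0.0842],[0.046,0.0497,-0.0013,0.0042,0,0,-0.0842],[0.046,0.0497,-0.0013,0.0042,0,0,-0.0842],[0.046,0.0497,-0.0013,0.0042,0,0,-0.0842],[0.046,0.0497,-0.0013,0.0042,0,0,-0.0842],[0.046,0.0497,-0.0013,0.0042,0,0,-0.0842],[0.046,0,0,0,0,0,0],[0.046,0,0,0,0,0,0]]'
python3 - <<'E'
from h import *
for c in ["wrist","top"]:
    f=vision.grab_frame(c); cv2.imwrite(f"pics/{c}1.png",f["color"]); np.savez(f"pics/{c}1.npz",**f)
c=f["color"][85:285,140:440]; cv2.imwrite("pics/topcrop1.png",cv2.resize(c,None,fx=2.6,fy=2.6,interpolation=cv2.INTER_CUBIC))
p,R=cur(); print(p,w2t(p))
E
```

```text
time_s: 2.98
ee_pos: [526.3, -257.9, 366.8]
ee_rot: [180.0, 0.0, 63.1]
force: [0.5, -0.3, 0.1]
gripper_width: 46.0
time_s: 4.35
ee_pos: [573.1, 174.9, 329.2]
ee_rot: [180.0, 0.0, 106.4]
force: [0.2, 0.1, -0.1]
gripper_width: 46.2
[573.31444762 174.07987146 329.26862622] [-76.76748643 -21.10412766 329.26862622]
```

View pics/wrist1.png

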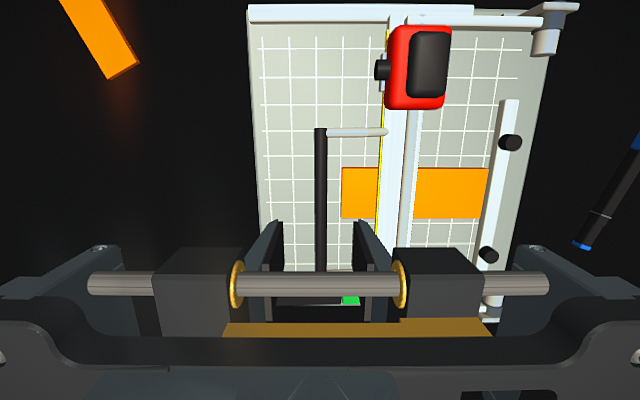

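View pics/topcrop1.png

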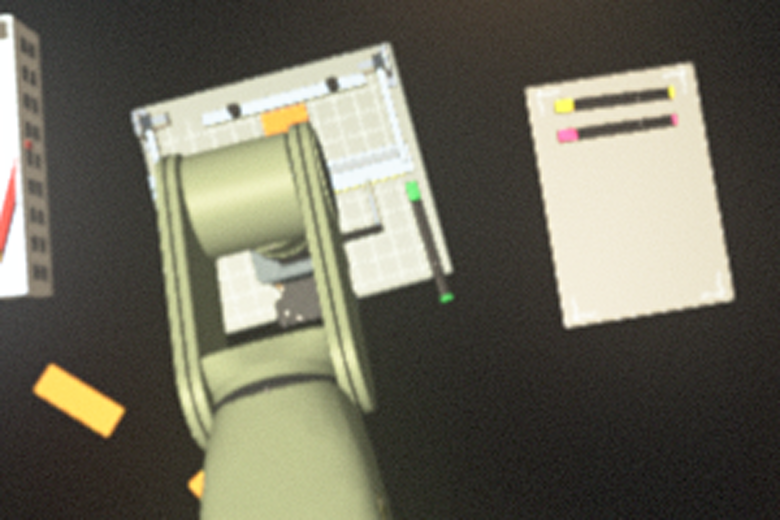

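```bash
python3 -m jog '[[0.046,0,0,0.025,0,0,0],[0.046,0,0,0.025,0,0,0],[0.046,0,0,0.025,0,0,0],[0.046,0,0,0.020,0,0,0],[0.046,0,0,0,0,0,0]]'
python3 - <<'E'
from h import *
for c in ["wrist","side"]:
    f=vision.grab_frame(c); cv2.imwrite(f"pics/{c}2.png",f["color"]); np.savez(f"pics/{c}2.npz",**f)
c=f["color"][100:250,180:420]; cv2.imwrite("pics/sidecrop2.png",cv2.resize(c,None,fx=3.2,fy=3.2,interpolation=cv2.INTER_CUBIC))
E
```

```text
time_s: 5.08
ee_pos: [572.9, 173.7, 232.8]
ee_rot: [-179.8, 0.0, 106.2]
force: [-0.2, 0.4, 0.6]
gripper_width: 45.9
```

View pics/wrist2.png

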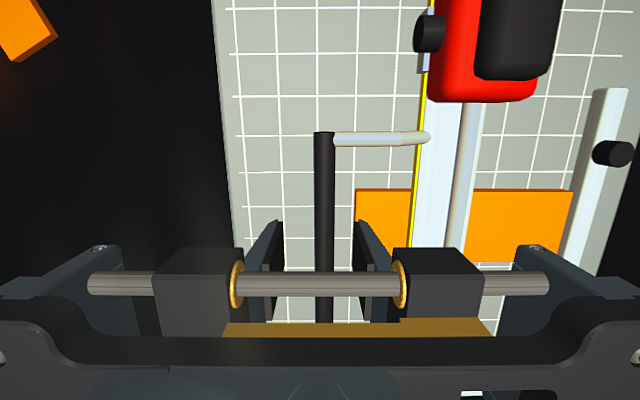

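View pics/sidecrop2.png

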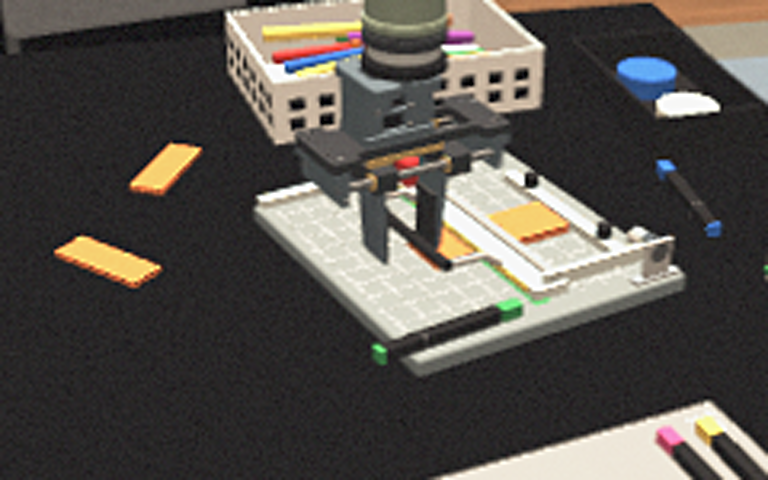

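```bash
python3 -m jog '[[0.006,0,0,0,0,0,0],[0.006,0,0,0,0,0,0],[0.006,0,0,0,0,0,0],[0.006,0,0,0,0,0,0]]' 30
python3 -m jog '[[0.006,0,0.0007,-0.0095,0,0,0],[0.006,0,0.0012,-0.0095,0,0,0],[0.006,0,0.0017,-0.0094,0,0,0],[0.006,0,0.0022,-0.0093,0,0,0],[0.006,0,0.0026,-0.0092,0,0,0]]' 30
python3 -m jog '[[0.006,0,0.0031,-0.0091,0,0,0],[0.006,0,0.0035,-0.0089,0,0,0],[0.006,0,0.0040,-0.0087,0,0,0],[0.006,0,0.0044,-0.0085,0,0,0],[0.006,0,0.0043,-0.0076,0,0,0],[0.006,0,0,0,0,0,0]]' 30
python3 - <<'E'
from h import *
for c in ["wrist","side"]:
    f=vision.grab_frame(c); cv2.imwrite(f"pics/{c}3.png",f["color"]); np.savez(f"pics/{c}3.npz",**f)
c=f["color"][100:250,180:420]; cv2.imwrite("pics/sidecrop3.png",cv2.resize(c,None,fx=3.2,fy=3.2,interpolation=cv2.INTER_CUBIC))
p,R=cur();g=p+172*R[:,2];print(w2t(g))
r=w2t(g)-[115,0,50]; print("theta",np.arctan2(r[2],-r[0])-np.arctan2(10,191), np.hypot(r[0],r[2]))
E
```

```text
time_s: 5.68
ee_pos: [574.4, 175.6, 234.7]
ee_rot: [179.6, 0.0, 106.4]
force: [5.1, 1.6, -1.6]
gripper_width: 11.4
time_s: 6.3
ee_pos: [582.2, 177.9, 279.3]
ee_rot: [179.9, 0.0, 106.4]
force: [7.4, 2.1, -14.2]
gripper_width: 11.2
time_s: 7.05
ee_pos: [600.0, 183.1, 322.9]
ee_rot: [-180.0, 0.0, 106.4]
force: [5.0, 1.6, -13.1]
gripper_width: 11.3
[-48.65232598 -19.9109737  150.90863359]
theta 0.5002304865090814 192.26189464286398
```

View pics/sidecrop3.png

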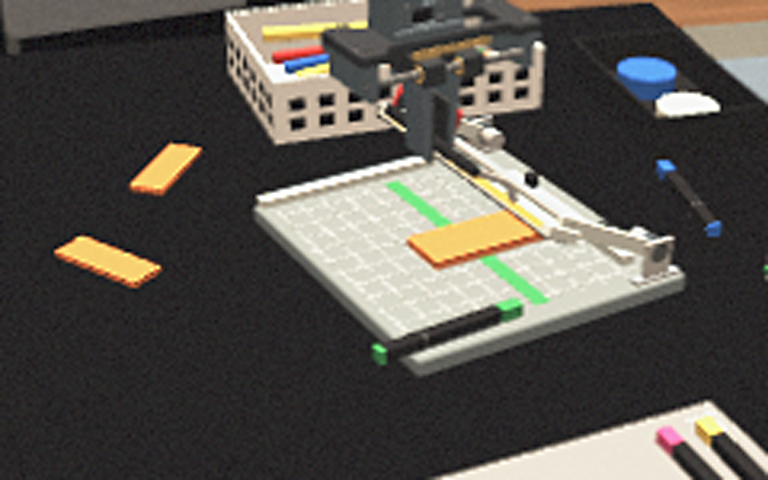

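View pics/wrist3.png

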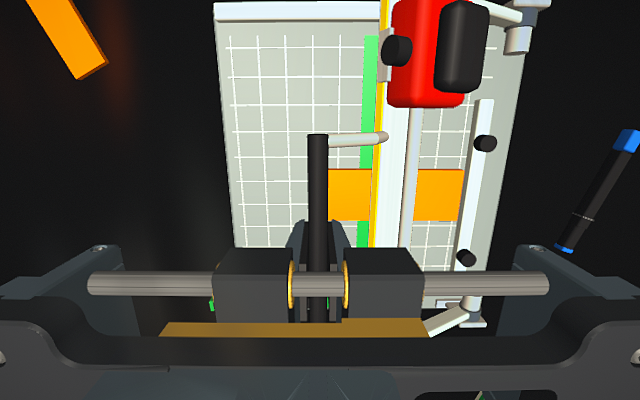

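```bash
python3 -m jog '[[0.006,0,0.0012,-0.0025,0,0,0],[0.006,0,0.0012,-0.0025,0,0,0],[0.006,0,0,0,0,0,0]]' 30
```

```text
time_s: 7.52
ee_pos: [602.3, 183.8, 327.5]
ee_rot: [180.0, -0.0, 106.4]
force: [6.2, 2.2, -17.7]
gripper_width: 11.2
```

```bash
python3 -m jog '[[0.040,0,0,0,0,0,0],[0.040,0,0,0,0,0,0],[0.040,0,0,0,0,0,0],[0.040,0,0,-0.02,0,0,0],[0.040,0,0,-0.03,0,0,0],[0.040,0,0,-0.03,0,0,0],[0.040,0,0,0,0,0,0]]'
python3 - <<'E'
from h import *
f=vision.grab_frame("wrist"); cv2.imwrite(f"pics/wrist4.png",f["color"]); np.savez(f"pics/wrist4.npz",**f)
s=vision.silhouettes("wrist","blank")
g=cv2.cvtColor(f["color"],cv2.COLOR_BGR2HSV)
org=(g[...,0]>5)&(g[...,0]<25)&(g[...,1]>200)&(g[...,2]>180)
n,l,st,ce=cv2.connectedComponentsWithStats(org.astype(np.uint8))
for i in range(1,n):
    if st[i,4]>300:
        v,u=np.nonzero(l==i); W=pix2w(f,u,v,z=32); T=np.array([w2t(w) for w in W]); print(ce[i].round(),st[i],T.min(0).round(1),T.max(0).round(1))
        print(np.median(pix2w(f,u,v)[:,2]))
E
```

```text
time_s: 8.4
ee_pos: [601.9, 183.7, 412.2]
ee_rot: [179.6, 0.0, 106.4]
force: [-0.9, -1.1, -0.4]
gripper_width: 40.0
[115.  41.] [  79    0   72   88 2629] [-317.4   99.    32. ] [-245.2  192.7   32. ]
6.766922977449212
[338. 181.] [323 157  30  40 879] [-36.6 -40.3  32. ] [ 2.1 12.5 32. ]
32.06659733330895
[404. 177.] [ 384  157   41   40 1485] [ 45.2 -40.6  32. ] [96.8 12.4 32. ]
32.107268255583676
```

View pics/wrist4.png

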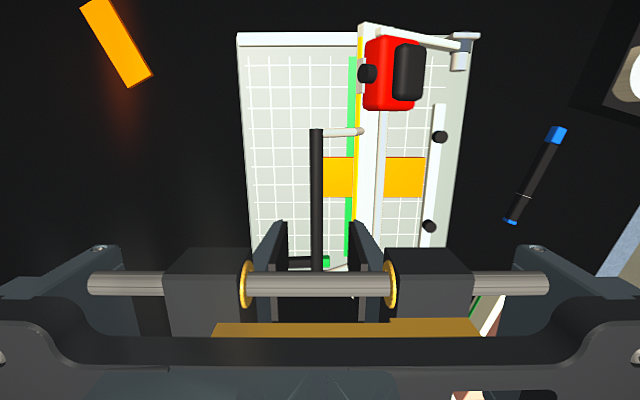

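```bash
cat >> h.py <<'E'
A=np.radians(40)
Rg=TR@np.c_[[-np.cos(A),0,-np.sin(A)],[0,1,0],[np.sin(A),0,-np.cos(A)]]
def tcp_of(gt): return t2w(gt)-172*Rg[:,2]
E
python3 - <<'E'
from h import *
f=dict(np.load("pics/wrist4.npz"))
g=cv2.cvtColor(f["color"],cv2.COLOR_BGR2HSV)
V,U=np.mgrid[:400,:640]; W=pix2w(f,U.ravel(),V.ravel(),d=f["depth"].ravel()); T=((W-T0)@TR).reshape(400,640,3)
m=(g[...,2]<60)&(U>305)&(U<328)&(V>135)&(V<215)&(T[...,2]>120)
P=T[m];print(len(P),P.min(0).round(),P.max(0).round(),np.median(P,0).round(1),"top z p90",np.percentile(P[:,2],90))
p,R=cur()
gt=np.array([-37.5,-14,49.5]); pg=tcp_of(gt); print("grasp tcp",pg)
p1=t2w([-250,-14,310]); print(p1)
delta(p,R,p1,Rg,14)
pp=pg-130*Rg[:,2]; print("pre",pp,"dist from grasp along approach 130"); delta(p1,Rg,pp,Rg,0)
E
```

```text
678 [-51. -23. 152.] [-40.  61. 392.] [-44.1  14.8 155. ] top z p90 156.32696319060204
grasp tcp [502.91726285 160.76627822 181.25964422]
[405.12428676 131.98424015 310.        ]
straight total shift (tool axes, m) [ 0.0059 -0.2029  0.0987] rotvec [-0.5468 -0.5463 -1.5014]
per row 14 [ 0.0125 -0.013   0.0021] [-0.0391 -0.039  -0.1072]
pre [422.75469509 137.1731515  280.84542182] dist from grasp along approach 130
straight total shift (tool axes, m) [0.0047 0.     0.0341] rotvec [0. 0. 0.]
```

```bash
python3 - <<'E'
from h import *
p,R=cur()
for i in range(15):
    print(i,w2t(p).round(),"tip",w2t(p+191*R[:,2]).round()); p,R=sim(p,R,[[.0125,-.013,.0021,-.0391,-.039,-.1072]])
E
```

```text
0 [-47. -20. 409.] tip [-47. -20. 218.]
1 [-60.  -7. 407.] tip [-52. -15. 216.]
2 [-74.   3. 403.] tip [-58. -10. 214.]
3 [-89.  13. 399.] tip [-64.  -6. 211.]
4 [-105.   20.  394.] tip [-70.  -2. 208.]
5 [-121.   26.  389.] tip [-77.   0. 205.]
6 [-138.   29.  382.] tip [-83.   2. 201.]
7 [-154.   30.  374.] tip [-90.   3. 197.]
8 [-171.   30.  366.] tip [-96.   3. 193.]
9 [-186.   27.  358.] tip [-102.    2.  188.]
10 [-201.   22.  349.] tip [-108.    0.  183.]
11 [-215.   16.  339.] tip [-114.   -2.  179.]
12 [-228.    7.  330.] tip [-119.   -6.  174.]
13 [-240.   -3.  320.] tip [-123.  -10.  169.]
14 [-250.  -14.  310.] tip [-127.  -14.  164.]
```

```bash
python3 -m jog '[[0.040,0.0125,-0.013,0.0021,-0.0391,-0.039,-0.1072],[0.040,0.0125,-0.013,0.0021,-0.0391,-0.039,-0.1072],[0.040,0.0125,-0.013,0.0021,-0.0391,-0.039,-0.1072],[0.040,0.0125,-0.013,0.0021,-0.0391,-0.039,-0.1072],[0.040,0.0125,-0.013,0.0021,-0.0391,-0.039,-0.1072],[0.040,0.0125,-0.013,0.0021,-0.0391,-0.039,-0.1072],[0.040,0.0125,-0.013,0.0021,-0.0391,-0.039,-0.1072]]'
python3 -m jog '[[0.060,0.0125,-0.013,0.0021,-0.0391,-0.039,-0.1072],[0.060,0.0125,-0.013,0.0021,-0.0391,-0.039,-0.1072],[0.085,0.0125,-0.013,0.0021,-0.0391,-0.039,-0.1072],[0.085,0.0125,-0.013,0.0021,-0.0391,-0.039,-0.1072],[0.085,0.0125,-0.013,0.0021,-0.0391,-0.039,-0.1072],[0.085,0.0125,-0.013,0.0021,-0.0391,-0.039,-0.1072],[0.085,0.0125,-0.013,0.0021,-0.0391,-0.039,-0.1072],[0.085,0,0,0,0,0,0],[0.085,0,0,0,0,0,0]]'
python3 - <<'E'
from h import *
print(status.state()["qpos"].round(1))
for c in ["wrist","side"]:
    f=vision.grab_frame(c); cv2.imwrite(f"pics/{c}5.png",f["color"]); np.savez(f"pics/{c}5.npz",**f)
c=f["color"][80:250,160:420]; cv2.imwrite("pics/sidecrop5.png",cv2.resize(c,None,fx=3,fy=3,interpolation=cv2.INTER_CUBIC))
p,R=cur()
pg=tcp_of([-37.5,-14,49.5]);pp=pg-130*Rg[:,2]; delta(p,R,pp,Rg,0);delta(p,R,pg,Rg,0)
E
```

```text
time_s: 9.38
ee_pos: [483.5, 201.6, 372.8]
ee_rot: [171.2, 19.8, 148.6]
force: [-0.2, 0.0, -0.5]
gripper_width: 40.3
time_s: 10.5
ee_pos: [408.1, 138.8, 313.6]
ee_rot: [178.3, 38.7, -167.0]
force: [0.4, -0.3, -0.1]
gripper_width: 85.1
[ 17.7   5.1 127.9  -8.5   8.3 -77.9]
straight total shift (tool axes, m) [ 0.0101 -0.0061  0.0342] rotvec [-0.0075 -0.0203 -0.0455]
straight total shift (tool axes, m) [ 0.0075 -0.0051  0.1641] rotvec [-0.0075 -0.0203 -0.0455]
```

View pics/wrist5.png

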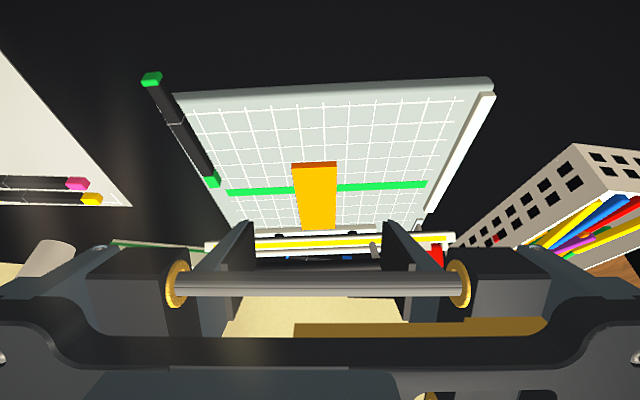

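View pics/sidecrop5.png

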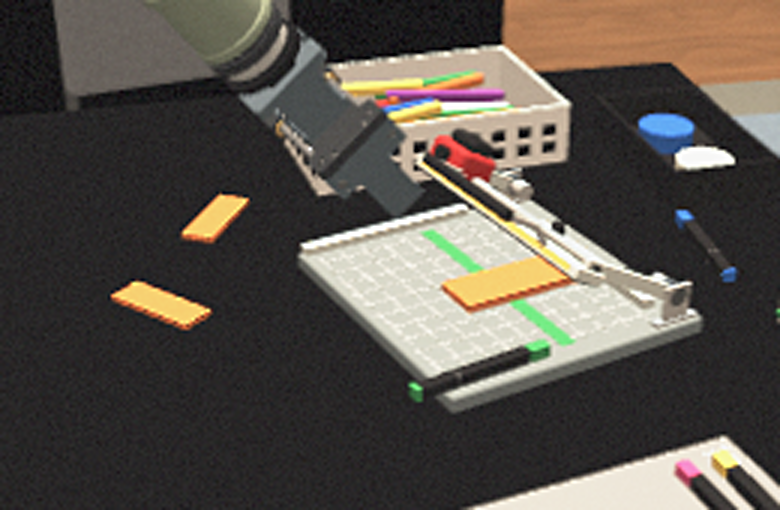

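```bash
python3 - <<'E'
from h import *
import itertools
S=[([-71.6201,18.351,89.706,0,72.0418,-1.147],[-179.901,0,19.527])]
s=status.state();S.append((s["qpos"],s["ee_rot"])); print(s["qpos"].round(2),s["ee_pos"].round(1),s["ee_rot"].round(2))
for s4,s6,c in itertools.product([1,-1],[1,-1],[0,90,180,-90]):
    e=0
    for q,r in S:
        M=Ro.from_euler('ZYZYZ',[q[0],q[1]+q[2],s4*q[3],q[4],s6*q[5]+c],degrees=True)
        e+=(M.inv()*Ro.from_euler('xyz',r,degrees=True)).magnitude()
    if e<.5:print(s4,s6,c,np.degrees(e))
E
```

```text
[ 17.68   5.12 127.91  -8.46   8.25 -78.01] [408.3 139.  313.9] [ 178.3    38.8  -166.95]Traceback (most recent call last):
  File "<stdin>", line 8, in <module>
  File "scipy/spatial/transform/_rotation.pyx", line 1413, in scipy.spatial.transform._rotation.Rotation.from_euler
ValueError: Expected axis specification to be a non-empty string of upto 3 characters, got ZYZYZ
```

```bash
python3 - <<'E'
from h import *
import itertools
E=lambda a,x:Ro.from_euler(a,x,degrees=True)
S=[([-71.6201,18.351,89.706,0,72.0418,-1.147],[-179.901,0,19.527])]
s=status.state();S.append((s["qpos"],s["ee_rot"]))
for s4,s6,c in itertools.product([1,-1],[1,-1],[0,90,180,-90]):
    e=0
    for q,r in S:
        M=E('z',q[0])*E('y',q[1]+q[2])*E('z',s4*q[3])*E('y',q[4])*E('z',s6*q[5]+c)
        e+=(M.inv()*E('xyz',r)).magnitude()
    if e<.5:print(s4,s6,c,np.degrees(e))
E
```

```text
1 1 90 0.0019925105555315594
-1 1 90 16.91746073244288
```

```bash
cat >> h.py <<'E'
E_=lambda a,x:Ro.from_euler(a,x,degrees=True)
def Rq(q): return (E_('z',q[0])*E_('y',q[1]+q[2])*E_('z',q[3])*E_('y',q[4])*E_('z',q[5]+90)).as_matrix()
def log():
    s=status.state()
    with open("samples.txt","a") as fo: fo.write(" ".join(map(str,[*s["qpos"],*s["ee_pos"]]))+"\n")
    print("t",s["time_s"],"q",s["qpos"].round(1),"p",s["ee_pos"].round(1),"trim",w2t(s["ee_pos"]).round(1),"F",s["force"].round(1),"w",round(s["gripper_width"],1))
E
python3 - <<'E'
from h import *
log()
p,R=cur();q=status.state()["qpos"]
Ra=Rq([17.7,5.1,127.9,0,25,-90]); delta(p,R,p,Ra,0)
F=Rq([17.7,5.1,127.9,0,0,0])[:,2]; print("F tool",(Ra.T@F).round(4), (Ra.T@F*.18).round(4))
E
```

```text
t 10.6 q [ 17.7   5.1 127.9  -8.5   8.2 -78. ] p [408.3 139.  313.9] trim [-245.    -8.1  313.9] F [-0.5  0.1 -0.3] w 85.1
straight total shift (tool axes, m) [0. 0. 0.] rotvec [-0.0118  0.294  -0.066 ]
F tool [-0.4226 -0.      0.9063] [-0.0761 -0.      0.1631]
```

```bash
python3 -m jog '[[0.085,0,0,0,-0.006,0.147,-0.033],[0.085,0,0,0,-0.006,0.147,-0.033],[0.085,0,0,0,0,0,0]]'
python3 - <<'E'
from h import *
log()
p,R=cur();q=status.state()["qpos"]
F=Rq([*q[:3],0,0,0])[:,2]; print("F tool",(R.T@F).round(4), (R.T@F*.18).round(4))
E
```

```text
time_s: 10.98
ee_pos: [409.1, 139.2, 314.3]
ee_rot: [-180.0, 22.2, -162.3]
force: [0.4, -0.5, -0.5]
gripper_width: 85.0
t 10.975 q [ 17.2   6.5 122.1   0.3  29.3 -90.7] p [409.1 139.2 314.3] trim [-244.2   -8.2  314.3] F [ 0.4 -0.5 -0.5] w 85.0
F tool [-0.4887 -0.0061  0.8724] [-0.088  -0.0011  0.157 ]
```

```bash
python3 -m jog '[[0.085,0,0,0,-0.088,-0.001,0.157],[0.085,0,0,0,-0.088,-0.001,0.157],[0.085,0,0,0,-0.088,-0.001,0.157],[0.085,0,0,0,-0.088,-0.001,0.157],[0.085,0,0,0,-0.088,-0.001,0.157],[0.085,0,0,0,-0.088,-0.001,0.157],[0.085,0,0,0,-0.088,-0.001,0.157],[0.085,0,0,0,0,0,0]]'
python3 - <<'E'
from h import *
log()
p,R=cur();q=status.state()["qpos"]
F=Rq([*q[:3],0,0,0])[:,2]; print("F tool",(R.T@F).round(4), (R.T@F*.18).round(4))
E
```

```text
time_s: 11.98
ee_pos: [407.4, 138.2, 313.0]
ee_rot: [131.8, -5.3, 140.9]
force: [-0.4, 0.3, -0.7]
gripper_width: 84.9
t 11.975 q [   6.1    7.6  128.5   79.1   35.4 -107.4] p [407.4 138.2 313. ] trim [-246.    -8.7  313. ] F [-0.4  0.3 -0.7] w 84.9
F tool [-0.5526 -0.1732  0.8153] [-0.0995 -0.0312  0.1467]
```

```bash
cat >> h.py <<'E'
def fk(q,k):
    a1,h,L1,L2,a3,d6=k
    q1=E_('z',q[0]).as_matrix(); u=E_('y',q[1]).as_matrix(); f=E_('y',q[1]+q[2]).as_matrix()
    return q1@(np.array([a1,0,h])+u@[0,0,L1]+f@[a3,0,L2])+d6*Rq(q)[:,2]
E
python3 - <<'E'
from h import *
from scipy.optimize import least_squares
D=np.loadtxt("samples.txt"); D=np.vstack([D,[-71.6201,18.351,89.706,0,72.0418,-1.147,192.131,-541.777,403.928]])
fun=lambda k:np.concatenate([fk(d[:6],k)-d[6:] for d in D])
best=None
for x0 in ([60,100,500,360,0,80],[0,300,400,350,-50,80],[100,300,300,350,50,80]):
    r=least_squares(fun,x0,loss='linear'); print(r.x.round(1),np.abs(r.fun).max().round(2), np.linalg.svd(r.jac)[1].round(2))
E
```

```text
[-27.4 119.4 632.4 430.9  19.8 162.8] 11.47 [3.84 2.92 0.78 0.34 0.21 0.03]
[-27.4 119.4 632.4 430.9  19.8 162.8] 11.47 [3.84 2.92 0.78 0.34 0.21 0.03]
[-27.4 119.4 632.4 430.9  19.8 162.8] 11.47 [3.84 2.92 0.78 0.34 0.21 0.03]
```

```bash
python3 - <<'E'
from h import *
from scipy.optimize import least_squares
D=np.loadtxt("samples.txt"); D=np.vstack([D,[-71.6201,18.351,89.706,0,72.0418,-1.147,192.131,-541.777,403.928]])
def fk2(q,k):
    a1,h,L1,L2,a3,d6,b,y=k
    q1=E_('z',q[0]).as_matrix(); u=E_('y',q[1]).as_matrix(); f=E_('y',q[1]+q[2]).as_matrix()
    return q1@(np.array([a1,y,h])+u@[b,0,L1]+f@[a3,0,L2])+d6*Rq(q)[:,2]
fun=lambda k:np.concatenate([fk2(d[:6],k)-d[6:] for d in D])
r=least_squares(fun,[0,300,400,350,0,80,0,0]); print(r.x.round(1),r.fun.reshape(-1,3).round(2), np.linalg.svd(r.jac)[1].round(3))
for d in D: print((E_('z',-d[0]).as_matrix()@d[6:]).round(1),(E_('z',-d[0]).as_matrix()@Rq(d)[:,2]).round(3))
E
```

```text
[ -0.  140.3 591.8 417.   25.2 144.9   0.   11.5] [[ 0. -0.  0.]
 [ 0. -0. -0.]
 [-0. -0. -0.]
 [ 0.  0.  0.]] [3.915 3.441 2.015 0.741 0.4   0.256 0.034 0.032]
[431.3   8.4 313.9] [ 0.627 -0.021 -0.779]
[431.9  11.9 314.3] [ 0.377  0.003 -0.926]
[419.9  93.9 313. ] [ 0.486  0.569 -0.663]
[574.7  11.5 403.9] [-0.002  0.    -1.   ]
```

```bash
cat >> h.py <<'E'
from scipy.optimize import least_squares
KP=[0,140.3,591.8,417,25.2,144.9]
def fk(q):
    q1=E_('z',q[0]).as_matrix(); u=E_('y',q[1]).as_matrix(); f=E_('y',q[1]+q[2]).as_matrix(); R=Rq(q)
    return q1@(np.array([0,11.5,140.3])+u@[0,0,591.8]+f@[25.2,0,417])+144.9*R[:,2],R
LO=[-177.97,-48.28,12.27,-77.06,2.81,-146.56];HI=[177.97,115.42,149.76,257.06,150.46,146.56]
def ik(p,R,q0):
    def fun(q):
        a,b=fk(q); return np.r_[(a-p)/10,Ro.from_matrix(b.T@R).as_rotvec()*20]
    r=least_squares(fun,np.clip(q0,np.array(LO)+.1,np.array(HI)-.1),bounds=(LO,HI)); return r.x,np.abs(r.fun).max()
def Rlean(deg,yaw=TY,sx=1):
    # sx=+1: tool x up/back (camera up), tool y=-trimmer y ; sx=-1 camera down
    a=np.radians(deg); M=np.c_[[sx*np.cos(a),0,sx*np.sin(a)],[0,-sx,0],[np.sin(a),0,-np.cos(a)]]
    return E_('z',yaw).as_matrix()@M
def corner_to_grasp(c,deg):
    # c: trimmer position of low (front) tip corner -> grasp point
    a=np.radians(deg); return np.array(c,float)-19*np.array([np.sin(a),0,-np.cos(a)])+16*np.array([np.cos(a),0,np.sin(a)])
E
python3 - <<'E'
from h import *
for deg in (35,40,45):
  for sx in (1,-1):
    R=Rlean(deg,sx=sx)
    for dx,dz,nm in [(0,0,'grasp'),(-100,0,'pre100'),(-118,0,'slid'),(-118,30,'lift30'),(-118,60,'lift60')]:
        g=corner_to_grasp([-40+dx,-14,24.5+dz],deg); p=t2w(g)-172*R[:,2]
        if nm=='pre100': p=t2w(g+[100,0,0])-272*R[:,2]
        for q0 in ([15,20,130,180,15,-90*sx],[15,20,130,0,10,90*sx]):
            q,e=ik(p,R,q0)
            if e<.05: print(deg,sx,nm,q.round(1))
E
```

```text
35 1 grasp [ 16.5  25.5 122.2 181.1   2.8 -91. ]
35 1 pre100 [ 16.5  13.4 124.3  -0.5   7.3  90.6]
35 1 slid [ 16.5  18.9 137.1 180.4  11.  -90.3]
35 1 lift30 [ 16.5  14.8 135.1 180.8   5.  -90.7]
35 -1 grasp [ 16.5  25.5 122.2 181.1   2.8  89. ]
35 -1 pre100 [ 16.5  13.4 124.3  -0.5   7.3 -89.4]
35 -1 slid [ 16.5  18.9 137.1 180.4  11.   89.7]
35 -1 lift30 [ 16.5  14.8 135.1 180.8   5.   89.3]
40 1 grasp [ 16.5  26.  126.1 180.3  12.1 -90.2]
40 1 pre100 [ 16.5  13.3 129.5 181.5   2.8 -91.4]
40 1 slid [ 16.5  20.3 141.1 180.2  21.4 -90.1]
40 1 slid [ 16.5  20.3 141.1 180.2  21.4 -90.1]
40 1 lift30 [ 16.5  15.6 139.2 180.3  14.8 -90.2]
40 1 lift60 [ 16.5  11.4 137.  180.6   8.4 -90.5]
40 -1 grasp [ 16.5  26.  126.1 180.3  12.1  89.8]
40 -1 pre100 [ 16.5  13.3 129.5 181.5   2.8  88.6]
40 -1 slid [ 16.5  20.3 141.1 180.2  21.4  89.9]
40 -1 lift30 [ 16.5  15.6 139.2 180.3  14.8  89.8]
40 -1 lift60 [ 16.5  11.4 137.  180.6   8.4  89.5]
45 1 grasp [ 16.5  27.1 129.9 180.2  22.  -90.1]
45 1 pre100 [ 16.5  14.2 134.7 180.4  13.9 -90.3]
45 1 slid [ 16.5  22.7 145.1 180.2  32.8 -90.1]
45 1 slid [ 16.5  22.7 145.1 180.2  32.8 -90.1]
45 1 lift30 [ 16.5  17.4 143.2 180.2  25.6 -90.1]
45 1 lift30 [ 16.5  17.4 143.2 180.2  25.6 -90.1]
45 1 lift60 [ 16.5  12.6 141.  180.3  18.6 -90.2]
45 1 lift60 [ 16.5  12.6 141.  180.3  18.6 -90.2]
45 -1 grasp [ 16.5  27.1 129.9 180.2  22.   89.9]
45 -1 pre100 [ 16.5  14.2 134.7 180.4  13.9  89.7]
45 -1 slid [ 16.5  22.7 145.1 180.2  32.8  89.9]
45 -1 lift30 [ 16.5  17.4 143.2 180.2  25.6  89.9]
45 -1 lift60 [ 16.5  12.6 141.  180.3  18.6  89.8]
```

```bash
python3 - <<'E'
from h import *
log()
q0=status.state()["qpos"]; R1=Rlean(45)
g=corner_to_grasp([-40,-14,24.5],45); p1=t2w(g)-272*R1[:,2]
q1,e=ik(p1,R1,[16.5,14,134.7,180,13.9,-90]); print(q1.round(1),e)
n=10
p,R=cur()
for i in range(1,n+1):
    q=q0+(q1-q0)*i/n; a,b=fk(q)
    sh=(R.T@(a-p)/1000).round(3); rv=Ro.from_matrix(R.T@b).as_rotvec().round(3)
    p,R=sim(p,R,[[*sh,*rv]])
    print(list(sh),list(rv),np.degrees(np.linalg.norm(rv)).round(1),"tip",w2t(p+191*R[:,2]).round())
E
```

```text
t 11.975 q [   6.1    7.6  128.5   79.1   35.4 -107.4] p [407.4 138.2 313. ] trim [-246.    -8.7  313. ] F [-0.4  0.3 -0.7] w 84.9
[ 16.5  14.2 134.7 180.4  13.9 -90.3] 2.2737367544323207e-14
[np.float64(-0.003), np.float64(0.006), np.float64(0.007)] [np.float64(-0.065), np.float64(-0.043), np.float64(0.177)] 11.1 tip [-114.   80.  194.]
[np.float64(-0.003), np.float64(0.004), np.float64(0.007)] [np.float64(-0.058), np.float64(-0.043), np.float64(0.18)] 11.1 tip [-96.  74. 198.]
[np.float64(-0.003), np.float64(0.001), np.float64(0.006)] [np.float64(-0.052), np.float64(-0.045), np.float64(0.184)] 11.3 tip [-82.  65. 199.]
[np.float64(-0.004), np.float64(-0.001), np.float64(0.006)] [np.float64(-0.046), np.float64(-0.046), np.float64(0.185)] 11.2 tip [-71.  53. 195.]
[np.float64(-0.006), np.float64(-0.002), np.float64(0.005)] [np.float64(-0.04), np.float64(-0.048), np.float64(0.187)] 11.3 tip [-65.  39. 187.]
[np.float64(-0.007), np.float64(-0.003), np.float64(0.004)] [np.float64(-0.037), np.float64(-0.052), np.float64(0.188)] 11.4 tip [-64.  25. 176.]
[np.float64(-0.008), np.float64(-0.004), np.float64(0.004)] [np.float64(-0.033), np.float64(-0.053), np.float64(0.189)] 11.4 tip [-66.  12. 162.]
[np.float64(-0.01), np.float64(-0.004), np.float64(0.003)] [np.float64(-0.032), np.float64(-0.056), np.float64(0.189)] 11.4 tip [-73.   0. 146.]
[np.float64(-0.012), np.float64(-0.004), np.float64(0.003)] [np.float64(-0.03), np.float64(-0.058), np.float64(0.189)] 11.5 tip [-84.  -9. 127.]
[np.float64(-0.014), np.float64(-0.004), np.float64(0.003)] [np.float64(-0.029), np.float64(-0.06), np.float64(0.188)] 11.4 tip [-99. -14. 106.]
```

```bash
python3 - <<'E'
from h import *
q0=status.state()["qpos"]; 
g=corner_to_grasp([-40,-14,24.5],45); R45=Rlean(45); pre=t2w(g)-272*R45[:,2]
for lean,dx,dz in [(45,-60,0),(50,-60,0),(50,-60,20),(50,-40,30)]:
    R1=Rlean(lean); p1=pre+TR@[dx,0,dz]; q1,e=ik(p1,R1,[16.5,14,134.7,180,13.9,-90]); print(lean,dx,dz,q1.round(1),round(e,3),"tip",w2t(p1+191*R1[:,2]).round())
R1=Rlean(50);p1=pre+TR@[-60,0,0];q1,e=ik(p1,R1,[16.5,14,134.7,180,13.9,-90])
n=11;p,R=cur();pa,Ra=p.copy(),R.copy()
for i in range(1,n+1):
    q=q0+(q1-q0)*i/n; a,b=fk(q); a=a+TR@[-35*np.sin(np.pi*i/n),0,0]
    sh=(R.T@(a-p)/1000).round(3); rv=Ro.from_matrix(R.T@b).as_rotvec().round(3)
    p,R=sim(p,R,[[*sh,*rv]])
    print([float(x) for x in [*sh,*rv]],np.degrees(np.linalg.norm(rv)).round(1),"tip",w2t(p+191*R[:,2]).round(),ik(p,R,q)[0].round(1))
E
```

```text
45 -60 0 [ 16.6  10.  141.6 180.4  16.7 -90.2] 0.0 tip [-159.  -14.  107.]
50 -60 0 [ 16.6  10.9 143.4 180.3  24.3 -90.2] 0.0 tip [-148.  -14.  119.]
50 -60 20 [ 16.6   7.8 141.7 180.4  19.4 -90.2] 0.0 tip [-148.  -14.  139.]
50 -40 30 [ 16.5   7.9 138.6 180.4  16.5 -90.3] 0.0 tip [-128.  -14.  149.]
[0.01, -0.005, -0.0, -0.059, -0.021, 0.165] 10.1 tip [-135.   87.  191.] [   6.9    7.1  131.    88.7   34.5 -106.5]
[0.006, -0.006, -0.002, -0.054, -0.023, 0.167] 10.1 tip [-134.   88.  196.] [   7.5    6.7  133.2   97.7   33.8 -105. ]
[0.004, -0.008, -0.002, -0.05, -0.025, 0.168] 10.1 tip [-135.   85.  198.] [   8.3    6.3  135.4  106.9   32.9 -103.6]
[-0.0, -0.008, -0.002, -0.047, -0.029, 0.169] 10.2 tip [-135.   79.  197.] [   9.2    6.2  137.3  116.2   32.1 -102.1]
[-0.003, -0.007, -0.001, -0.045, -0.033, 0.169] 10.2 tip [-134.   69.  193.] [  10.3    6.3  139.   125.5   31.1 -100.6]
[-0.006, -0.005, 0.0, -0.043, -0.036, 0.169] 10.2 tip [-134.   57.  186.] [ 11.2   6.6 140.3 134.5  30.2 -98.8]
[-0.008, -0.004, 0.001, -0.044, -0.039, 0.168] 10.2 tip [-134.   44.  177.] [ 12.3   7.2 141.5 143.9  29.3 -97.3]
[-0.009, -0.002, 0.003, -0.044, -0.042, 0.168] 10.2 tip [-135.   29.  164.] [ 13.4   8.1 142.3 153.1  28.3 -95.6]
[-0.009, -0.0, 0.004, -0.046, -0.044, 0.166] 10.2 tip [-137.   15.  151.] [ 14.5   9.  142.8 162.   27.1 -93.6]
[-0.009, 0.001, 0.004, -0.049, -0.046, 0.165] 10.2 tip [-141.    0.  136.] [ 15.6   9.9 143.1 171.2  25.6 -91.8]
[-0.01, 0.002, 0.005, -0.052, -0.047, 0.164] 10.2 tip [-148.  -14.  119.] [ 16.6  11.  143.3 180.4  24.3 -90.2]
```

```bash
python3 -m jog '[[0.05,0.010,-0.005,0,-0.059,-0.021,0.165],[0.05,0.006,-0.006,-0.002,-0.054,-0.023,0.167],[0.05,0.004,-0.008,-0.002,-0.05,-0.025,0.168],[0.05,0,-0.008,-0.002,-0.047,-0.029,0.169],[0.05,-0.003,-0.007,-0.001,-0.045,-0.033,0.169],[0.05,-0.006,-0.005,0,-0.043,-0.036,0.169],[0.05,-0.008,-0.004,0.001,-0.044,-0.039,0.168],[0.05,-0.009,-0.002,0.003,-0.044,-0.042,0.168],[0.07,-0.009,0,0.004,-0.046,-0.044,0.166],[0.075,-0.009,0.001,0.004,-0.049,-0.046,0.165],[0.08,-0.010,0.002,0.005,-0.052,-0.047,0.164],[0.08,0,0,0,0,0,0]]'
python3 - <<'E'
from h import *
log()
p,R=cur()
g=corner_to_grasp([-40,-14,25],45); R45=Rlean(45); pg=t2w(g)-172*R45[:,2];pre=pg-100*R45[:,2]
delta(p,R,pre,R45,5); delta(pre,R45,pg,R45,0)
for c in ["wrist","side"]:
    f=vision.grab_frame(c); cv2.imwrite(f"pics/{c}6.png",f["color"]); np.savez(f"pics/{c}6.npz",**f)
c=f["color"][80:250,160:420]; cv2.imwrite("pics/sidecrop6.png",cv2.resize(c,None,fx=3,fy=3,interpolation=cv2.INTER_CUBIC))
E
```

```text
time_s: 13.48
ee_pos: [363.1, 121.0, 241.8]
ee_rot: [-179.9, -50.0, 16.6]
force: [-0.4, -0.3, -0.1]
gripper_width: 79.8
t 13.475 q [ 16.7  11.  143.2 179.8  24.2 -89.7] p [363.1 121.  241.8] trim [-293.4  -12.6  241.8] F [-0.4 -0.3 -0.1] w 79.8
straight total shift (tool axes, m) [0.0381 0.0017 0.045 ] rotvec [-0.0053 -0.0873  0.0026]
per row 5 [0.0079 0.0003 0.0087] [-0.0011 -0.0175  0.0005]
straight total shift (tool axes, m) [ 0.  -0.   0.1] rotvec [0. 0. 0.]
```

View pics/sidecrop6.png

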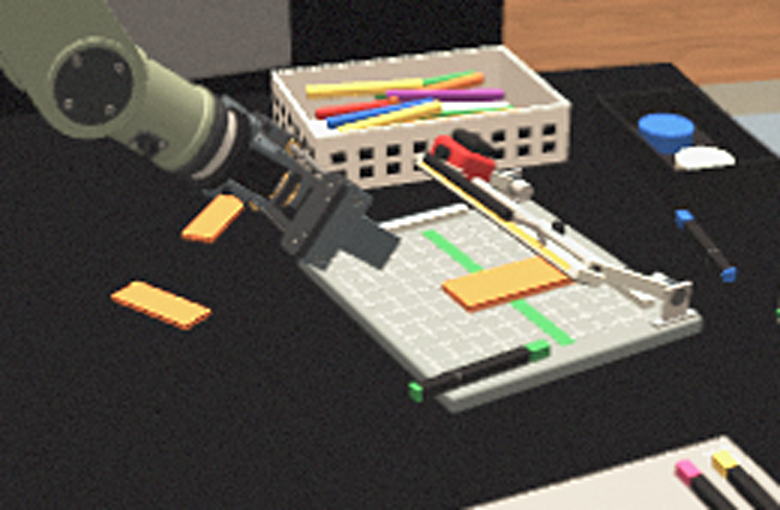

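View pics/wrist6.png

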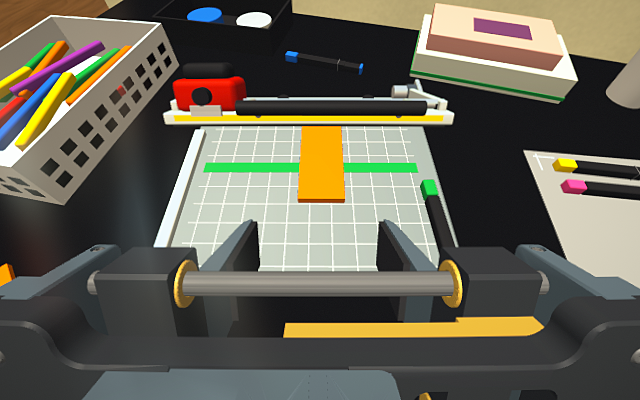

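```bash
python3 - <<'E'
from h import *
f=dict(np.load("pics/wrist6.npz"))
g=cv2.cvtColor(f["color"],cv2.COLOR_BGR2HSV)
for u,v in [(298,199),(345,199),(301,130),(341,130),(320,199)]:
    print(u,v,w2t(pix2w(f,u,v,z=32)[0]).round(1), w2t(pix2w(f,u,v-2)[0]).round(1))
E
python3 -m jog '[[0.08,0.0079,0.0003,0.0087,-0.001,-0.0175,0.0005],[0.08,0.0079,0.0003,0.0087,-0.001,-0.0175,0.0005],[0.08,0.0079,0.0003,0.0087,-0.001,-0.0175,0.0005],[0.08,0.0079,0.0003,0.0087,-0.001,-0.0175,0.0005],[0.08,0.0079,0.0003,0.0087,-0.001,-0.0175,0.0005],[0.08,0,0,0,0,0,0]]'
python3 - <<'E'
from h import *
log()
p,R=cur();R45=Rlean(45);g=corner_to_grasp([-40,-14,25],45); pg=t2w(g)-172*R45[:,2]
delta(p,R,pg,R45,0)
E
```

```text
298 199 [-52.7  11.2  32. ] [-49.7  11.4  31.6]
345 199 [-52.5 -41.7  32. ] [-43.6 -42.9  22.9]
301 130 [59.4 12.2 32. ] [74.7 13.3 21.8]
341 130 [ 59.6 -41.9  32. ] [ 73.5 -43.1  23.1]
320 199 [-52.6 -13.6  32. ] [-49.6 -13.6  31.6]
time_s: 14.32
ee_pos: [421.3, 135.8, 242.7]
ee_rot: [-179.9, -45.2, 16.1]
force: [0.4, -0.1, -0.0]
gripper_width: 80.1
t 14.325 q [ 16.4  14.1 134.5 180.5  13.9 -90.3] p [421.3 135.8 242.7] trim [-233.4  -14.9  242.7] F [ 0.4 -0.1 -0. ] w 80.1
straight total shift (tool axes, m) [-0.0015 -0.0011  0.0997] rotvec [ 0.002  -0.003  -0.0038]
```

```bash
python3 -m jog '[[0.08,0,0,0.025,0,0,0],[0.08,0,0,0.025,0,0,0],[0.08,0,0,0.025,0,0,0],[0.08,0,0,0.013,0,0,0],[0.08,0,0,0,0,0,0]]'
python3 - <<'E'
from h import *
log()
p,R=cur();R45=Rlean(45);g=corner_to_grasp([-40,-14.5,25],45); pg=t2w(g)-172*R45[:,2]
delta(p,R,pg,R45,0)
for c in ["wrist","side"]:
    f=vision.grab_frame(c); cv2.imwrite(f"pics/{c}7.png",f["color"]); np.savez(f"pics/{c}7.npz",**f)
c=f["color"][100:240,220:420]; cv2.imwrite("pics/sidecrop7.png",cv2.resize(c,None,fx=4,fy=4,interpolation=cv2.INTER_CUBIC))
E
```

```text
time_s: 14.95
ee_pos: [480.1, 153.0, 179.9]
ee_rot: [-179.9, -45.0, 16.1]
force: [-0.1, 0.2, -0.3]
gripper_width: 80.2
t 14.95 q [ 16.4  25.6 130.6 180.3  21.2 -90.1] p [480.1 153.  179.9] trim [-172.2  -15.   179.9] F [-0.1  0.2 -0.3] w 80.2
straight total shift (tool axes, m) [-0.0001 -0.0006  0.012 ] rotvec [ 0.0019 -0.0007 -0.0038]
```

View pics/sidecrop7.png

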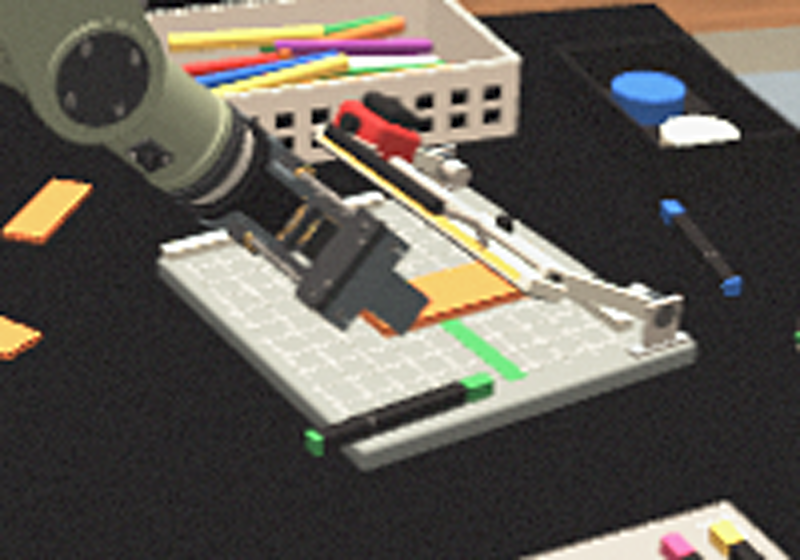

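View pics/wrist7.png

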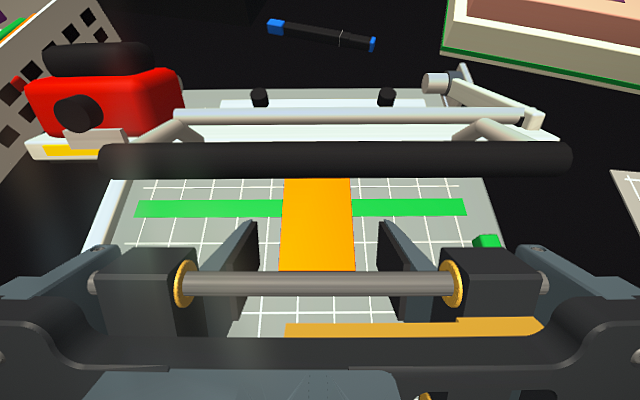

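```bash
python3 -m jog '[[0.08,0,-0.0005,0.006,0,0,0],[0.08,0,0,0.006,0,0,0],[0.08,0,0,0,0,0,0]]'
python3 -m jog '[[0.05,0,0,0,0,0,0],[0.05,0,0,0,0,0,0],[0.05,0,0,0,0,0,0],[0.05,0,0,0,0,0,0]]' 30
python3 - <<'E'
from h import *
log()
f=vision.grab_frame("side"); cv2.imwrite("pics/side8.png",f["color"])
c=f["color"][100:240,220:420]; cv2.imwrite("pics/sidecrop8.png",cv2.resize(c,None,fx=4,fy=4,interpolation=cv2.INTER_CUBIC))
E
```

```text
time_s: 15.42
ee_pos: [488.4, 155.9, 171.9]
ee_rot: [-179.9, -45.1, 16.1]
force: [0.1, -0.5, 0.1]
gripper_width: 80.2
time_s: 15.92
ee_pos: [488.1, 155.8, 172.0]
ee_rot: [-179.9, -45.1, 16.1]
force: [0.4, 0.2, -0.6]
gripper_width: 52.6
t 15.925 q [ 16.5  27.  129.8 180.4  22.  -90.1] p [488.1 155.8 172. ] trim [-163.7  -14.6  172. ] F [ 0.4  0.2 -0.6] w 52.6
```

View pics/sidecrop8.png

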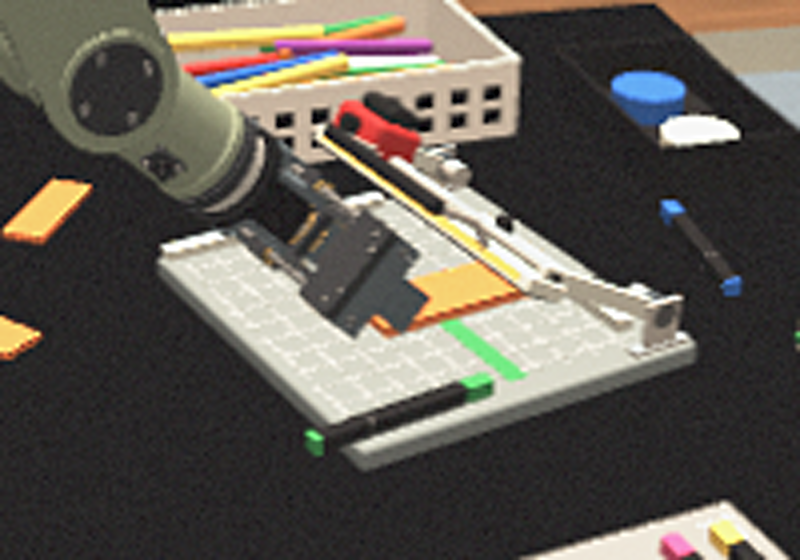

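```bash
python3 -m jog '[[0.05,-0.003,0,-0.003,0,0,0],[0.05,-0.005,0,-0.005,0,0,0],[0.05,-0.007,0,-0.007,0,0,0],[0.05,-0.007,0,-0.007,0,0,0],[0.05,-0.007,0,-0.007,0,0,0],[0.05,-0.007,0,-0.007,0,0,0],[0.05,0,0,0,0,0,0]]'
python3 -m jog '[[0.05,-0.007,0,-0.007,0,0,0],[0.05,-0.007,0,-0.007,0,0,0],[0.05,-0.007,0,-0.007,0,0,0],[0.05,-0.007,0,-0.007,0,0,0],[0.05,-0.007,0,-0.007,0,0,0],[0.05,-0.007,0,-0.007,0,0,0],[0.05,-0.005,0,-0.005,0,0,0],[0.05,0,0,0,0,0,0]]'
python3 - <<'E'
from h import *
log()
for c in ["wrist","side"]:
    f=vision.grab_frame(c); cv2.imwrite(f"pics/{c}9.png",f["color"]); np.savez(f"pics/{c}9.npz",**f)
c=f["color"][100:240,220:420]; cv2.imwrite("pics/sidecrop9.png",cv2.resize(c,None,fx=4,fy=4,interpolation=cv2.INTER_CUBIC))
E
```

```text
time_s: 16.85
ee_pos: [438.4, 141.4, 172.0]
ee_rot: [-179.9, -45.1, 16.1]
force: [-2.0, 0.5, 4.3]
gripper_width: 52.5
time_s: 17.85
ee_pos: [374.3, 122.8, 171.5]
ee_rot: [-179.9, -45.0, 16.1]
force: [-3.0, -1.2, 6.0]
gripper_width: 52.1
t 17.85 q [ 16.6  22.6 145.1 180.4  32.7 -90. ] p [374.3 122.8 171.5] trim [-282.2  -14.1  171.5] F [-3.  -1.2  6. ] w 52.1
```

View pics/sidecrop9.png

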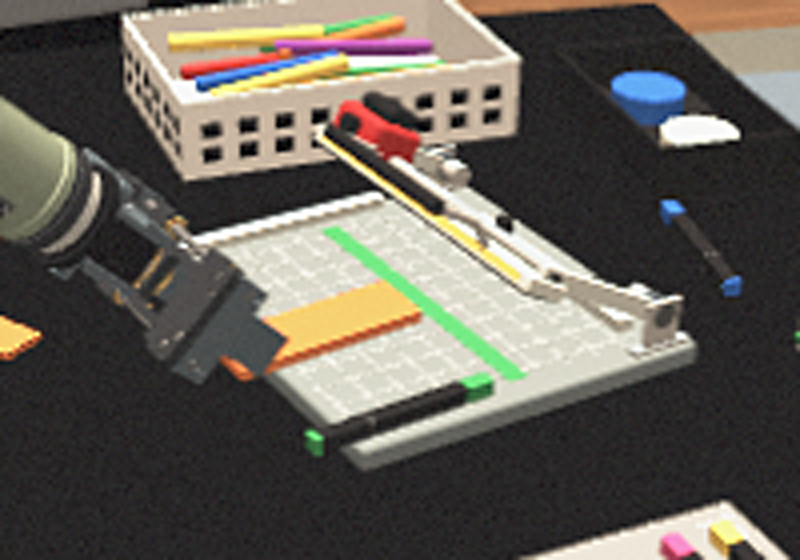

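View pics/wrist9.png

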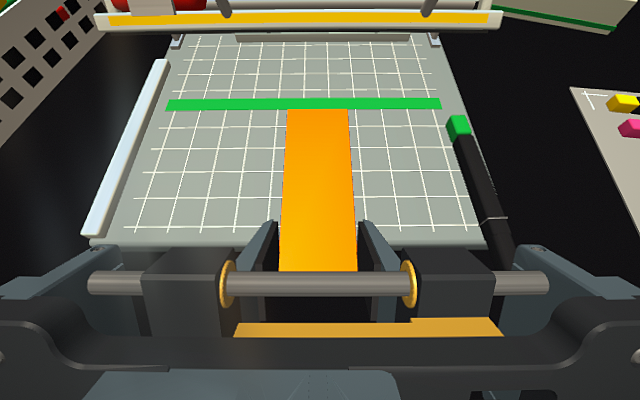

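```bash
python3 -m jog '[[0.05,0,0,0,0,0,0],[0.05,0.004,0,-0.004,0,0,0],[0.05,0.006,0,-0.006,0,0,0],[0.05,0.007,0,-0.007,0,0,0],[0.05,0.007,0,-0.007,0,0,0],[0.05,0.006,0,-0.006,0,0,0],[0.05,0,0,0,0,0,0],[0.05,0,0,0,0,0,0]]' 45
python3 - <<'E'
from h import *
log()
for c in ["wrist","side"]:
    f=vision.grab_frame(c); cv2.imwrite(f"pics/{c}10.png",f["color"]); np.savez(f"pics/{c}10.npz",**f)
c=f["color"][100:240,220:420]; cv2.imwrite("pics/sidecrop10.png",cv2.resize(c,None,fx=4,fy=4,interpolation=cv2.INTER_CUBIC))
def blank(f):
    g=cv2.cvtColor(f["color"],cv2.COLOR_BGR2HSV);m=((g[...,0]>5)&(g[...,0]<25)&(g[...,1]>200)&(g[...,2]>180)).astype(np.uint8)
    m[:, :230]=0; m[:, 400:]=0; m[265:]=0
    n,l,st,ce=cv2.connectedComponentsWithStats(m);i=1+st[1:,4].argmax(); return cv2.erode((l==i).astype(np.uint8),np.ones((5,5)))>0
f=dict(np.load("pics/wrist10.npz"));W=mask2w(f,blank(f)); c=W.mean(0); n=np.linalg.svd(W-c,full_matrices=False)[2][2];n*=np.sign(n[2])
print(len(W),"c",c.round(1),"n trimmer",(TR.T@n).round(3),"tilt deg",np.degrees(np.arccos(n[2])).round(1))
E
```

```text
time_s: 18.95
ee_pos: [375.2, 123.0, 214.1]
ee_rot: [-179.9, -45.1, 16.1]
force: [0.3, -0.9, -1.1]
gripper_width: 51.8
t 18.95 q [ 16.6  15.3 142.2 180.6  22.6 -90.2] p [375.2 123.  214.1] trim [-281.2  -14.2  214.1] F [ 0.3 -0.9 -1.1] w 51.8
8797 c [548.  173.5  70.3] n trimmer [ 0.065 -0.001  0.998] tilt deg 3.7
```

View pics/sidecrop10.png

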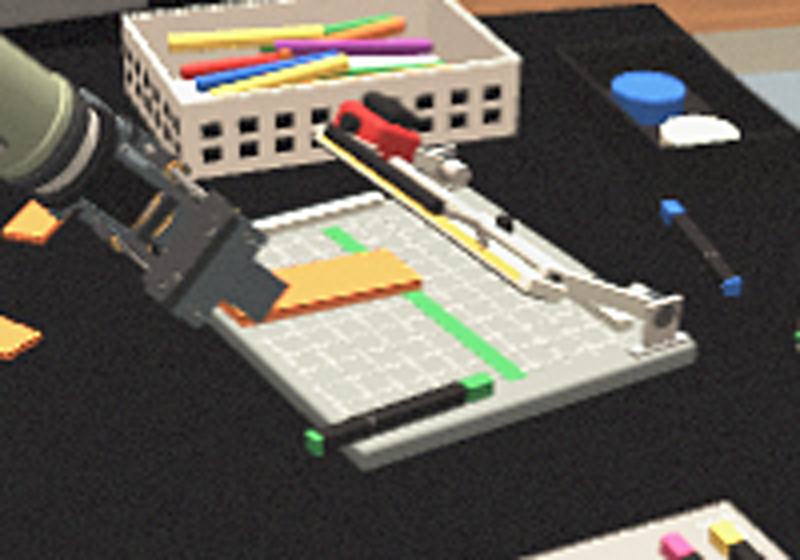

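```bash
cat >> h.py <<'E'
M0=np.array([649.,-193.5,0]);MY=10.3;MR=Ro.from_euler('z',MY,degrees=True).as_matrix()
E
python3 - <<'E'
from h import *
p,R=cur()
# blank pose now in tool frame
Bn=TR@Ro.from_euler('y',3.7,degrees=True).as_matrix() # x axis pitches down
piv=w2t(p)+TR.T@(R@np.array([0,0,172])) ; 
# contact centre: low corner + few mm
cc=w2t(p+R@np.array([-12,0,186.])); print("contact",cc.round(1))
# at grasp contact was at front+? ; blank underside centre relative to contact in blank frame
# TCP trimmer at grasp: -163.7,172 ; now w2t(p)
cg=cc-(w2t(p)-np.array([-163.7,-14.6,172.0])); print("contact at grasp",cg.round(1))
rel=np.array([22.0,-14.6,22])-cg   # blank origin rel contact
Bo=t2w(cc)+Bn@rel; print("blank origin now",Bo.round(1),"front",(Bo-75*Bn[:,0]).round(1),"back",(Bo+75*Bn[:,0]).round(1), "top mid",(Bo+10*Bn[:,2]).round(1))
RT=R.T@Bn; pT=R.T@(Bo-p)
np.savez("rel.npz",RT=RT,pT=pT)
byaw=-5; tgt=M0+MR@[-45,0,2]; 
BR=Ro.from_euler('z',byaw,degrees=True).as_matrix()
R1=BR@RT.T; pf=tgt-R1@pT; print("final tcp",pf.round(1),Ro.from_matrix(R1).as_euler('xyz',degrees=True).round(1))
q=status.state()["qpos"]
for dz in (62,40,20,0):
    qq,e=ik(pf+[0,0,dz],R1,[-18,20,138,175,22,-88]);print(dz,qq.round(1),round(e,3))
ph=pf+[0,0,60]
delta(p,R,ph,R1,16)
n=16;rv=Ro.from_matrix(R.T@R1).as_rotvec();S=sum((R@Ro.from_rotvec(rv*i/n).as_matrix() for i in range(n)));s=np.linalg.solve(S,ph-p)/1000
a,b=p,R;qq=q
for i in range(n):
    a,b=sim(a,b,[[*s,*(rv/n)]]); qq,e=ik(a,b,qq); o=a+b@pT;X=(b@RT)[:,0]; print(i,qq.round(0),"front",w2t(o-75*X).round(),"back",w2t(o+75*X).round())
E
```

```text
contact [-158.1  -14.5   73.9]
contact at grasp [-40.5 -14.9  32.1]
blank origin now [552.6 175.2  59.8] front [480.8 154.1  64.6] back [624.4 196.4  54.9] top mid [553.2 175.4  69.8]
final tcp [ 411.  -184.6  143.8] [-179.9  -48.8   -5.3]
62 [-31.9  20.6 136.2 136.5  29.5 -68.7] 0.0
40 [-31.9  23.7 137.4 141.3  32.8 -74.3] 0.0
20 [-31.9  26.8 138.4 144.8  35.9 -78.5] 0.0
0 [-31.9  29.9 139.2 147.6  39.2 -82.1] 0.0
straight total shift (tool axes, m) [-0.043   0.3054 -0.0295] rotvec [-0.2725  0.0644  0.2553]
per row 16 [-0.0003  0.0195  0.0006] [-0.017  0.004  0.016]
0 [ 13.  15. 142. 177.  23. -88.] front [-171.  -36.   64.] back [-21. -40.  55.]
1 [ 10.  16. 142. 174.  24. -87.] front [-170.  -58.   64.] back [-21. -65.  56.]
2 [  7.  16. 142. 170.  24. -85.] front [-171.  -81.   64.] back [-21. -91.  56.]
3 [  3.  16. 142. 167.  25. -83.] front [-172. -103.   64.] back [ -23. -117.   57.]
4 [ -0.  16. 142. 164.  25. -82.] front [-173. -125.   64.] back [ -24. -142.   57.]
5 [ -3.  17. 142. 161.  26. -81.] front [-175. -147.   63.] back [ -27. -168.   57.]
6 [ -6.  17. 142. 158.  26. -79.] front [-178. -169.   63.] back [ -30. -193.   58.]
7 [-10.  17. 141. 155.  27. -78.] front [-181. -191.   63.] back [ -33. -219.   58.]
8 [-13.  18. 141. 153.  27. -77.] front [-184. -213.   63.] back [ -37. -244.   59.]
9 [-16.  18. 140. 150.  28. -76.] front [-188. -235.   63.] back [ -42. -269.   59.]
10 [-18.  18. 140. 148.  28. -75.] front [-193. -256.   63.] back [ -47. -294.   60.]
11 [-21.  19. 139. 145.  28. -74.] front [-198. -278.   63.] back [ -53. -319.   60.]
12 [-24.  19. 139. 143.  29. -72.] front [-203. -299.   62.] back [ -60. -344.   61.]
13 [-27.  20. 138. 141.  29. -71.] front [-209. -321.   62.] back [ -67. -369.   61.]
14 [-29.  20. 137. 139.  29. -70.] front [-216. -342.   62.] back [ -75. -393.   62.]
15 [-32.  21. 136. 137.  30. -69.] front [-223. -363.   62.] back [ -83. -418.   62.]
```

```bash
python3 -m jog '[[0.05,-0.0003,0.0195,0.0006,-0.017,0.004,0.016],[0.05,-0.0003,0.0195,0.0006,-0.017,0.004,0.016],[0.05,-0.0003,0.0195,0.0006,-0.017,0.004,0.016],[0.05,-0.0003,0.0195,0.0006,-0.017,0.004,0.016],[0.05,-0.0003,0.0195,0.0006,-0.017,0.004,0.016],[0.05,-0.0003,0.0195,0.0006,-0.017,0.004,0.016],[0.05,-0.0003,0.0195,0.0006,-0.017,0.004,0.016],[0.05,-0.0003,0.0195,0.0006,-0.017,0.004,0.016]]' 60
python3 -m jog '[[0.05,-0.0003,0.0195,0.0006,-0.017,0.004,0.016],[0.05,-0.0003,0.0195,0.0006,-0.017,0.004,0.016],[0.05,-0.0003,0.0195,0.0006,-0.017,0.004,0.016],[0.05,-0.0003,0.0195,0.0006,-0.017,0.004,0.016],[0.05,-0.0003,0.0195,0.0006,-0.017,0.004,0.016],[0.05,-0.0003,0.0195,0.0006,-0.017,0.004,0.016],[0.05,-0.0003,0.0195,0.0006,-0.017,0.004,0.016],[0.05,-0.0003,0.0195,0.0006,-0.017,0.004,0.016],[0.05,0,0,0,0,0,0]]' 60
cat >> h.py <<'E'
def blankmask(f):
    g=cv2.cvtColor(f["color"],cv2.COLOR_BGR2HSV);m=((g[...,0]>5)&(g[...,0]<25)&(g[...,1]>200)&(g[...,2]>180)).astype(np.uint8)
    m[:, :230]=0; m[:, 400:]=0; m[265:]=0
    n,l,st,ce=cv2.connectedComponentsWithStats(m);i=1+st[1:,4].argmax(); return cv2.erode((l==i).astype(np.uint8),np.ones((5,5)))>0
def plane(W):
    c=W.mean(0); n=np.linalg.svd(W-c,full_matrices=False)[2][2]; return c,n*np.sign(n[2])
E
python3 - <<'E'
from h import *
log()
for c in ["wrist","side"]:
    f=vision.grab_frame(c); cv2.imwrite(f"pics/{c}11.png",f["color"]); np.savez(f"pics/{c}11.npz",**f)
f=dict(np.load("pics/wrist11.npz"));c,n=plane(mask2w(f,blankmask(f))); print("c",c.round(1),"n",n.round(3), "heading comp", (Ro.from_euler('z',-5,degrees=True).as_matrix().T@n).round(3))
p,R=cur(); r=np.load("rel.npz"); o=p+R@r["pT"]; B=R@r["RT"]; print("pred origin",o.round(1),"mat",(MR.T@(o-M0)).round(1),B[:,2].round(3))
E
```

```text
time_s: 20.05
ee_pos: [408.2, -29.9, 208.6]
ee_rot: [179.9, -46.9, 5.5]
force: [0.1, 0.2, -0.7]
gripper_width: 50.5
time_s: 21.18
ee_pos: [412.2, -185.9, 203.7]
ee_rot: [-179.7, -48.8, -5.5]
force: [-0.3, 0.3, -1.0]
gripper_width: 50.7
t 21.175 q [-32.   20.9 136.1 136.8  29.7 -69. ] p [ 412.2 -185.9  203.7] trim [-332.9 -320.9  203.7] F [-0.3  0.3 -1. ] w 50.7
c [ 600.4 -202.8   71.7] n [ 0.    -0.002  1.   ] heading comp [ 0.    -0.002  1.   ]
pred origin [ 605.7 -201.4   61.8] mat [-44.   -0.   61.8] [ 0.    -0.002  1.   ]
```

View pics/side11.png

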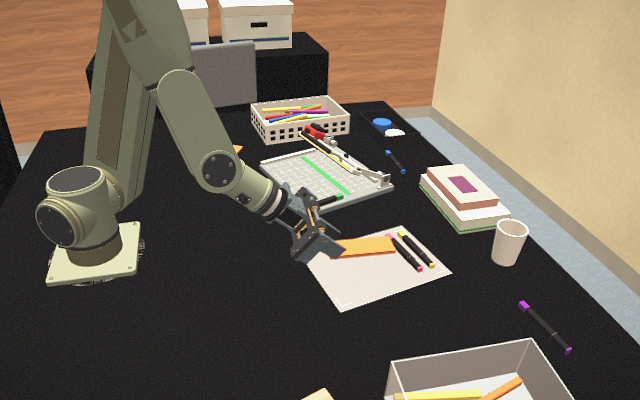

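View pics/wrist11.png

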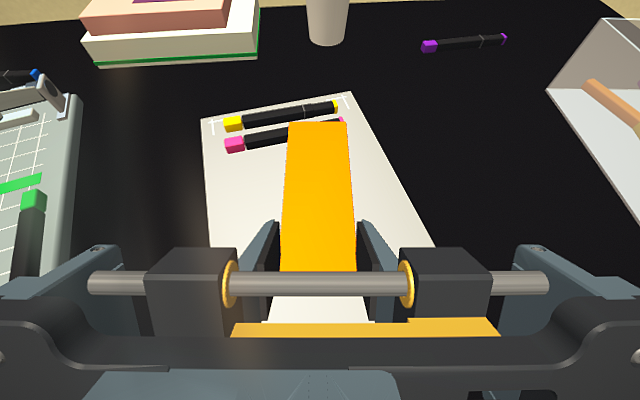

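```bash
python3 -m jog '[[0.05,-0.0069,0,0.0060,0,0,0],[0.05,-0.0069,0,0.0060,0,0,0],[0.05,-0.0069,0,0.0060,0,0,0],[0.05,-0.0069,0,0.0060,0,0,0],[0.05,-0.0069,0,0.0060,0,0,0],[0.05,-0.0045,0,0.0040,0,0,0],[0.05,0,0,0,0,0,0],[0.05,0,0,0,0,0,0]]' 60
python3 - <<'E'
from h import *
log()
for c in ["wrist"]:
    f=vision.grab_frame(c); cv2.imwrite(f"pics/{c}12.png",f["color"]); np.savez(f"pics/{c}12.npz",**f)
f=dict(np.load("pics/wrist12.npz"));c,n=plane(mask2w(f,blankmask(f))); print("c",c.round(1),"n",n.round(3))
p,R=cur(); r=np.load("rel.npz"); o=p+R@r["pT"]; B=R@r["RT"]; print("pred origin",o.round(1),"mat",(MR.T@(o-M0)).round(1),B[:,2].round(3))
V,U=np.mgrid[150:260:6,200:430:6]; W=pix2w(f,U.ravel(),V.ravel()); m=(W[:,2]<7)&(np.abs((W-M0)@MR)[:,0]<130)&(np.abs((W-M0)@MR)[:,1]<90); print("mat z from wrist",np.median(W[m][:,2]),m.sum())
E
```

```text
time_s: 22.28
ee_pos: [412.2, -184.9, 152.5]
ee_rot: [-179.8, -48.8, -5.4]
force: [0.2, 0.4, -1.2]
gripper_width: 50.9
t 22.275 q [-31.9  28.6 138.7 146.4  37.8 -80.5] p [ 412.2 -184.9  152.5] trim [-332.7 -320.   152.5] F [ 0.2  0.4 -1.2] w 50.9
c [ 600.5 -201.6   20.7] n [-0.    -0.002  1.   ]
pred origin [ 606.1 -201.7   11.1] mat [-43.7  -0.4  11.1] [-0.001 -0.001  1.   ]
mat z from wrist 2.057468732252431 370
```

```bash
python3 -m jog '[[0.05,-0.0025,0,0.0022,0,0,0],[0.05,-0.0025,0,0.0022,0,0,0],[0.05,-0.001,0,0.0009,0,0,0],[0.05,0,0,0,0,0,0],[0.05,0,0,0,0,0,0]]' 60
python3 -m jog '[[0.05,-0.0004,0,0.00035,0,0,0],[0.05,0,0,0,0,0,0]]' 60
python3 -m jog '[[0.05,-0.0004,0,0.00035,0,0,0],[0.05,0,0,0,0,0,0]]' 60
```

```text
time_s: 22.95
ee_pos: [412.1, -184.8, 144.4]
ee_rot: [-179.8, -48.8, -5.4]
force: [0.1, 0.3, -0.8]
gripper_width: 50.6
time_s: 23.2
ee_pos: [412.2, -184.8, 143.9]
ee_rot: [-179.8, -48.8, -5.4]
force: [0.4, 0.5, -0.1]
gripper_width: 50.3
time_s: 23.45
ee_pos: [412.2, -184.8, 143.6]
ee_rot: [-179.8, -48.9, -5.4]
force: [-1.8, 1.0, 3.8]
gripper_width: 50.8
```

```bash
python3 -m jog '[[0.055,0,0,0,0,0,0],[0.06,0,0,0,0,0,0],[0.07,0,0,0,0,0,0],[0.08,0,0,0,0,0,0],[0.08,0,0,0,0,0,0]]' 20
python3 - <<'E'
from h import *
log()
for c in ["wrist"]:
    f=vision.grab_frame(c); cv2.imwrite(f"pics/{c}13.png",f["color"]); np.savez(f"pics/{c}13.npz",**f)
f=dict(np.load("pics/wrist13.npz"));c,n=plane(mask2w(f,blankmask(f))); print("c",c.round(1),"n",n.round(3))
E
```

```text
time_s: 24.08
ee_pos: [412.1, -184.8, 143.2]
ee_rot: [-179.8, -48.8, -5.4]
force: [-0.8, 0.3, -0.2]
gripper_width: 79.8
t 24.075 q [-31.9  30.  139.1 147.6  39.2 -82. ] p [ 412.1 -184.8  143.2] trim [-332.7 -319.9  143.2] F [-0.8  0.3 -0.2] w 79.8
c [ 600.  -201.4   12. ] n [-0.001  0.     1.   ]
```

View pics/wrist13.png

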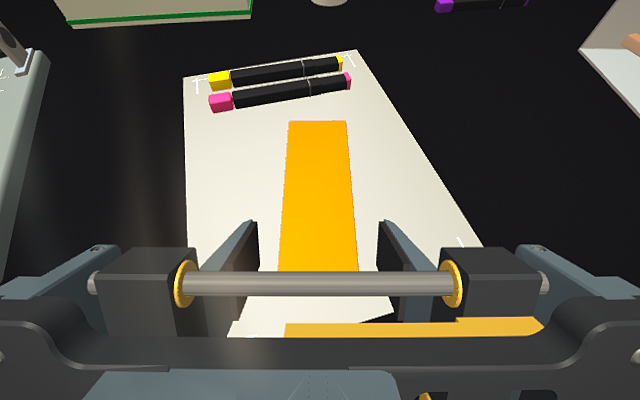

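```bash
python3 -m jog '[[0.08,0.0045,0,-0.0060,0,0,0],[0.08,0.0075,0,-0.012,0,0,0],[0.08,0.0075,0,-0.012,0,0,0],[0.08,0.0075,0,-0.012,0,0,0],[0.08,0.0075,0,-0.012,0,0,0],[0.08,0.0075,0,-0.012,0,0,0],[0.08,0.0075,0,-0.012,0,0,0],[0.08,0,0,0,0,0,0],[0.08,0,0,0,0,0,0]]'
python3 - <<'E'
from h import *
log()
for c in ["wrist","side","top"]:
    f=vision.grab_frame(c); cv2.imwrite(f"pics/{c}14.png",f["color"]); np.savez(f"pics/{c}14.npz",**f)
f=dict(np.load("pics/wrist14.npz"))
W=mask2w(f,blankmask(f)); c,n=plane(W); M=(W-M0)@MR; print("c",c.round(1),"n",n.round(3),M.min(0).round(),M.max(0).round())
r=cv2.minAreaRect(M[:,:2].astype(np.float32)); print(r)
c=cv2.imread("pics/side14.png")[100:320,230:460]; cv2.imwrite("pics/sidecrop14.png",cv2.resize(c,None,fx=2.7,fy=2.7,interpolation=cv2.INTER_CUBIC))
f=dict(np.load("pics/side14.npz"))
for n_ in ["marker_pink","marker_yellow","marker_green","hold_bar"]:
    print(n_,[(round(d["p"],2),np.round(d["location"])) for d in vision.find_in("side",n_)[:2]])
E
```

```text
time_s: 25.25
ee_pos: [386.0, -182.6, 231.8]
ee_rot: [-179.8, -48.8, -5.4]
force: [-0.1, 0.4, -0.6]
gripper_width: 80.1
t 25.25 q [-33.9  15.6 137.3 128.4  27.6 -61.5] p [ 386.  -182.6  231.8] trim [-357.2 -310.4  231.8] F [-0.1  0.4 -0.6] w 80.1
c [ 606.4 -202.    12. ] n [-0.001  0.     1.   ] [-105.  -41.   10.] [31. 37. 14.]
((-36.086997985839844, -2.4757766723632812), (48.46198272705078, 130.05874633789062), 74.92460632324219)
marker_pink [(0.88, array([ 732., -183.,   17.])), (0.16, array([652., 186., 109.]))]
marker_yellow [(0.57, array([ 766., -181.,   14.])), (0.36, array([ 729., -184.,   19.]))]
marker_green [(0.58, array([605.,  51.,  35.])), (0.31, array([654., 185., 109.]))]
hold_bar [(0.84, array([652., 181., 107.]))]
```

View pics/sidecrop14.png

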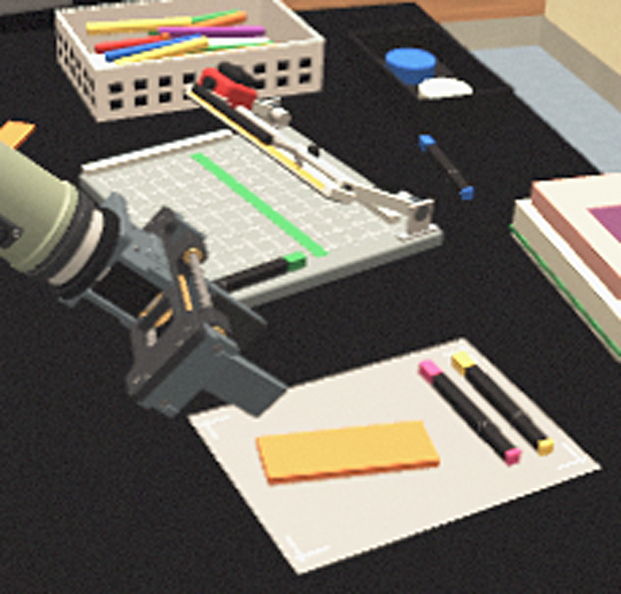

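View pics/wrist14.png

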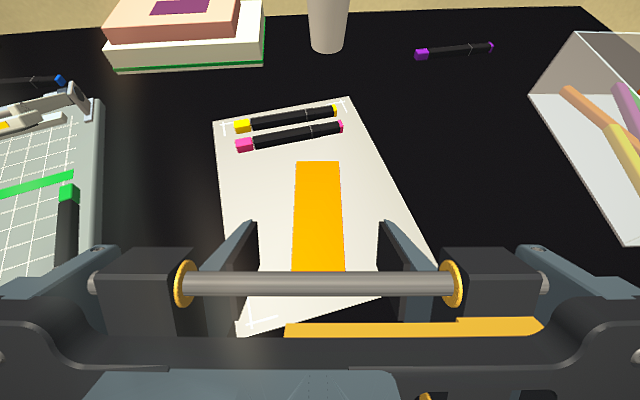

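View pics/top14.png

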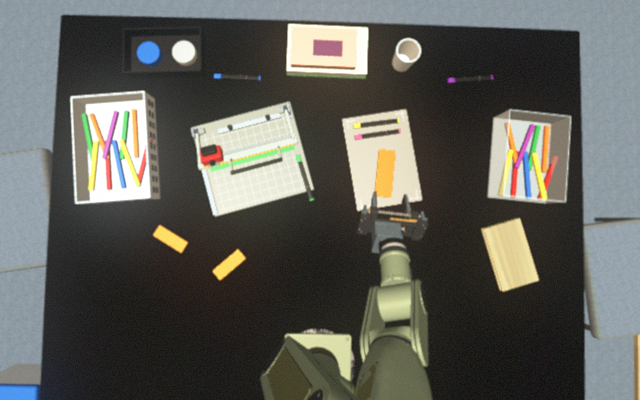

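```bash
python3 -c "
from workcell import ticket; print(ticket.job_done())"
```

```text
the job is handed in; nothing more can be done
None
```

The blank is lying flat on the grey mat with the bar standing open, and I handed the job in at about 25 s of the 72 s allowed; no verdict is reported.

- **What I did:** I raised the bar by its handle to its stop. I then reached in at a 45° lean, took the blank by its front end and slid it about 118 mm out along the bed. After that I lifted it, swung it over and set it down with a contact force of about 4 N. To reach in at that lean I first had to turn the wrist over, clear of the bar.
- **Which blank:** I chose the orange one under the bar, which measured about 154 x 56 mm. The two loose orange pieces measured about 100–107 mm long.
- **Blank at the end:** its top sits at z = 12 mm, which is the mat plus the blank's 10 mm thickness, with a tilt of about 0.001 rad. From the gripper pose, its centre is about 44 mm ahead of the mat's centre, turned about 15°. The last side and top pictures show all of it on the mat.
- **Bar:** its rod measured about 150 mm above the table after I let go, which matches fully open. It still looked open in the last pictures.
- **Markers:** the pink and green markers look unmoved against the starting picture and the yellow one lies as before. The finder put the green marker about 26 mm from its first reading, because the gripper half covered it in the side view. The top picture shows it at its old pixels.
- **Sag:** the blank's back end sagged 3.7° when lifted. I corrected that by tilting the gripper before lowering.

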